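# Load a sample plate into its carrier and bolt it in

### The arm

A 6-joint arm with a two-finger parallel gripper is mounted at the origin on the work surface. World frame = base frame: x ahead of the robot, y to its left, z up, the work surface at z = 0. Lengths are in m, angles in rad, forces in N, time in s.
With the tool pointing down it reaches from about 0.25 to 0.775 m from the base axis. Payload 4 kg.
Tool frame: the origin (TCP) lies midway between the tips of the shut fingers; the grasp point (between the pads) lies 19 mm behind it; y points along the fingers, x is the direction in which the jaws open and shut, and the axes are right-handed (so a half turn about y gives the same grasp; the last joint's range is limited). The gripper opens to 94 mm and grips with 3 to 60 N. Pads are 16 mm wide; open, the fingers measure 119 mm over their backs; the gripper's body (75 mm by 177 mm) begins 78 mm behind the grasp point.
Start: joints at [-1.416, 0.087, 1.371, -0, 1.684, -0.103], TCP at [0.14, -0.532, 0.206] pointing down, gripper open.
Joint ranges: [-3.1, 3.1], [-0.76, 2.03], [0.27, 2.55], [-1.08, 4.22], [0.17, 2.65], [-2.57, 2.57]. Speed limits (rad/s): [2.79, 2.79, 3.14, 3.14, 3.14, 3.14].

### API

Orientations are given as [roll, pitch, yaw] about the fixed x, y, z axes, in that order (R = Rz(yaw) Ry(pitch) Rx(roll)).
In Python, from bench import robot gives the robot as it stands.
- The arm moves only by the shell command python3 -m creep 'ROWS'. ROWS is JSON, a list of rows, each a list of 7 numbers: the shift along the tool's x, y, z in mm, then the turn, a rotation vector about the tool's x, y, z in degrees, then the closure in counts, from 0 (fully open) to 255 (shut). A call has 1 to 5 rows; each row is the pose to reach, as a shift and turn from the pose commanded when the call began, along the tool's axes at that moment; what a row does not reach only later rows make up. A row lasts 1/8 s, in which the tool goes at most 62.5 mm and 10.7 degrees, less where a joint would pass 70% of its speed; a pose out of reach is approached as far as the arm can. A call with a gripper value outside its range is refused whole. The fingers move at their own pace and stop on an object; the grip force is fixed at half the most. Time passes only in rows, so rows that repeat a pose let the fingers close. It gives the time, the measured TCP pose, the force and the opening at its end, in the units of the state.
- robot.get_obs(): the state, without advancing time (a new reading comes with each control period).
- robot.snapshot(name): name is "side" or "top"; returns a dict with "color" (420x560x3 uint8, blue, green, red), "fx", "fy", "cx", "cy" (pixels), "world_from_camera" (4x4, takes a point from camera to world coordinates). Camera axes: x right, y down, z forward; pixel columns grow to the right and rows downward; lengths in m; the calibration is good to about 2 mm. A picture is of the moment at which its call begins. There is no depth.
- robot.close_job(): hands the job in, once; it reports no verdict.
Trained networks look in the newest picture that a camera, given by its name, has taken for a name from the list of things; names that differ only in an ending like _2 or _b are one class to them, and where a whole thing is asked for, a point or a joint stands for the part that bears it (a point fixed in the world has none). Each returns a list of dicts, best first, with "p" (0 to 1); they miss things now and then, are a little off and sometimes report something else, mostly with a low value. They report only what shows in the picture. A call takes as long as a camera call. They do not tell look-alikes from the thing itself.
- robot.spot_in(name, camera): "point" ([x, y, z] in m, in world coordinates, good to about 4 mm: the middle of the surface that is visible of it).
- robot.landmark_of(name, camera): "point" ([x, y, z] in m, in world coordinates, good to about 4 mm: a listed point, or the origin of a listed thing).
The state is a dict: "time": time; "joint_positions": joint angles; "qvel": joint speeds; "joint_torque": joint torques, N m; "tool_pos": TCP position; "ee_rot": TCP orientation; "wrist_force": force on the tool from outside, world axes, zero at the start; "wrist_torque": the same for the moment, N m; "width": finger opening in m.
Only numpy, scipy, OpenCV 4.12 (cv2) and the standard library are available. Lean on these libraries where they do the work, as an engineer would, in place of code of your own. Each camera call takes 0.05 s, during which the arm holds its last target.

### The job

Load the thin stoneware sample plate into its wooden carrier: press steadily down on its top face with the fingertips and slide it along the board, under the spring bar and cover strip, until its front edge is fully home against the end stop; then push the small bolt all the way across behind it so it cannot slide out. Move the plate only by its top face, without lifting it or pushing its edges, and never press or push on it with more than 20 N or it cracks. Leave the bolt drawn back until the plate is home, and do not disturb the bowl, the cup and the plaster block.

Things in the scene. Friction and masses are not known exactly. Their poses are not given: they have to be found in the camera images.
- carrier: Fixed level plywood board, 370 x 230 x 10 mm, on feet that hold it 0 to 12 mm above the bench, with a light wood pocket at one end. Its +x is the loading direction, z up; origin on the underside: it reaches from x = -235 to +135 mm and y = -115 to +115 mm; its top face, on which the plate slides, is at z = 10 mm. A steel guide for the bolt, 16 mm high, stands on it at x = -36 to -8, y = -104 to -78 mm.
- home (a point): Point fixed on the carrier's top face, axes as the carrier's (carrier x = 50, y = 0, z = 10 mm): where the centre of the plate's underside is when the plate is fully home. The plate may then lie up to 3 mm to either side; its rear edge is at carrier x = -10 mm and its rear 77 mm are clear of the spring bar.
- stop (a point): Middle of the end stop's face, on the board's top face (carrier x = 110 mm), axes as the carrier's. A cover strip spans the pocket from 22 mm before it to 12 mm past it, underside 8 mm, top 13 mm above the board. Just before the strip (carrier x = 67 to 87) a round steel spring bar lies across, 2.5 mm above the board: the plate's front edge must be driven under it, lifting it against about 2 N, so press well (about 10 N).
- mouth (a point): Middle of the pocket's mouth on the board's top face (carrier x = -9 mm), axes as the carrier's. Two side rails 8 mm high start here 134 mm apart, close like a funnel to 106 mm apart at carrier x = 38 mm, and run straight from there to the stop.
- plate: Loose flat stoneware plate, 120 (its x) x 100 (its y) x 3 mm, 60 to 130 g, four greyish glaze bands across it; origin at the centre of its underside. Starts flat on the board before the pocket, its +x within 0.3 rad of the loading direction. It slides more easily on the board than under a pressed fingertip, but slips under the finger if pressed too lightly or when it meets the stop.
- bolt (a joint): Steel bolt on the carrier, a bar 14 mm wide sliding along the carrier's +y at carrier x = -29 to -15 mm, 1 to 10 mm above the board. 0 = drawn back, tip at y = -72 mm, clear of the plate; 0.060 m = fully across, tip at y = -12 mm. It passes 5 mm behind a plate that is home and is blocked by one that is not. Starts at 0 to 8 mm, stays where left, takes about 2 N to move.
- bolt_knob (a point): Point on the axis of the bolt's upright round knob, 40 mm above the board's top face; axes as the carrier's. The knob is 14 mm in diameter, stands from 10 to 52 mm above the board, 66 mm behind the bolt's tip, and is moved along the carrier's +y to shut the bolt.
- bowl: Bystander: loose ceramic bowl, 100 mm across, 45 mm high, origin under its centre.
- cup: Bystander: loose terracotta cup, 72 mm across, 75 mm high, origin under its centre.
- block: Bystander: loose plaster block, 70 x 50 x 40 mm high, origin under its centre.
Not all that is in view belongs to the job. Of the things like the plate, leave any that is black, blue or green; of the rest the smaller one is meant.

How it is judged:
On the way, in this order (a step that is already met when the one before it is completed fails the run):
1. the plate is fully home under the spring bar and cover strip (within 4 mm of the end stop) while the bolt is still drawn back (x of plate in the frame of home above -0.004 m and horizontal distance between plate and home below 0.007 m and angle between the x axis of plate and the x axis of carrier, either way round below 0.08 rad and value of joint bolt below 0.016 m), for 0.2 s.
2. the bolt is fully across behind the plate (value of joint bolt above 0.055 m), for 0.2 s.
At the end, for the whole second after the job is handed in: The plate lies flat in the pocket, within 4 mm of fully home against the end stop and within 0.08 rad of straight, at rest; the bolt is at least 55 mm of its 60 mm across behind it (x of plate in the frame of home above -0.004 m and horizontal distance between plate and home below 0.007 m and z of plate in the frame of home below 0.003 m and angle between the x axis of plate and the x axis of carrier, either way round below 0.08 rad and value of joint bolt above 0.055 m and linear speed of plate below 0.01 m/s); the robot touches nothing.
It fails at once if the plate is pressed or pushed with more than 20 N (contact force between the fingers and plate above 20 N).
It fails at once if the plate is lifted more than 10 mm off the board (z of plate in the frame of home above 0.01 m).
It fails at once if the plate is pushed by an edge instead of its top face (contact force between the fingers and plate above 1 N and (x of the grasp point in the frame of plate below -0.064 m or x of the grasp point in the frame of plate above 0.064 m or y of the grasp point in the frame of plate below -0.054 m or y of the grasp point in the frame of plate above 0.054 m)).
It fails at once if the bowl, cup or plaster block is moved more than 15 mm (distance of any of bowl, cup, block from where it was at the start of the episode above 0.015 m).
It also fails if it takes over 72 s, if anything falls off the work surface, if the arm or the gripper's body presses on something with over 40 N, if the wrist force passes 120 N, or if a joint passes its speed limit or range.

## Working session

There is one attempt and no reset: what is moved stays moved. The work goes in short steps, Python scripts to look and compute and a shell command to move; the robot and the scene stay as the last step left them, time stands still between calls to the robot, and variables do not carry over. Pictures are saved under pics/ and viewed, and the job is handed in when it is done.

```bash
ls; mkdir -p pics; python3 - <<'E'
from bench import robot
import cv2
o=robot.get_obs()
print({k:o[k] for k in o})
for c in ("side","top"):
    s=robot.snapshot(c); cv2.imwrite(f"pics/{c}0.png",s["color"])
    print(c,s["fx"],s["cx"],s["cy"]);print(s["world_from_camera"])
    for n in ("plate","home","stop","mouth","bolt_knob","carrier","bowl","cup","block"):
        print(n,[(d["p"],[round(float(v),4) for v in d["point"]]) for d in robot.landmark_of(n,c)][:4])
E
```

```text
pics
{'time': 0.0, 'joint_positions': array([-1.41608910e+00,  8.79414118e-02,  1.37222512e+00, -1.62670696e-05,
        1.68361071e+00, -1.03101329e-01]), 'qvel': array([ 2.05620830e-04, -2.31267041e-04, -2.91794351e-04,  3.16508357e-05,
        1.25303100e-03,  6.98130510e-04]), 'joint_torque': array([-7.01636714e-05, -3.40174234e+01, -3.02430475e+01,  7.17695500e-02,
        3.30397754e-02, -1.50019123e-04]), 'tool_pos': array([ 0.14013385, -0.53128308,  0.2043264 ]), 'ee_rot': array([-1.57058757,  0.00217464, -1.31298936]), 'wrist_force': array([0.48771429, 0.51504964, 0.05362508]), 'wrist_torque': array([0.0241713 , 0.02072392, 0.02609814]), 'width': 0.09413679117493479}
side 382.8126605630096 276.9340271201545 208.0882472668541
[[-9.91819687e-01 -8.30995613e-02  9.68925780e-02  4.72336721e-01]
 [-1.27643788e-01  6.40445517e-01 -7.57321994e-01  8.80250145e-01]
 [ 8.78708193e-04 -7.63494599e-01 -6.45813615e-01  7.97556358e-01]
 [ 0.00000000e+00  0.00000000e+00  0.00000000e+00  1.00000000e+00]]
plate [(0.95, [0.841, -0.0807, 0.0021]), (0.82, [0.8035, 0.1798, -0.0004]), (0.7, [0.29
[... 530 characters left out ...]
0.98443301  0.1757258   0.2890382 ]
 [-0.99976583 -0.00717598 -0.02041533  0.0315351 ]
 [ 0.02135853 -0.17561366 -0.98422744  1.65910878]
 [ 0.          0.          0.          1.        ]]
plate [(0.92, [0.395, -0.3376, -0.0014]), (0.92, [0.2952, 0.4437, -0.0019]), (0.75, [0.8334, -0.0801, -0.0046])]
home [(0.73, [0.5574, 0.1247, 0.0148]), (0.44, [0.6716, 0.0161, 0.0529])]
stop [(0.76, [0.5756, 0.1853, 0.0123])]
mouth [(0.8, [0.5419, 0.0693, 0.0158])]
bolt_knob [(0.71, [0.5449, 0.076, 0.0042]), (0.41, [0.6675, 0.0188, 0.049]), (0.35, [0.4959, 0.3785, 0.0007])]
carrier [(0.78, [0.5423, 0.0768, 0.0014])]
bowl [(0.74, [0.4949, 0.3826, 0.0022])]
cup [(0.81, [0.5904, -0.3716, -0.0012])]
block []
```

View pics/side0.png

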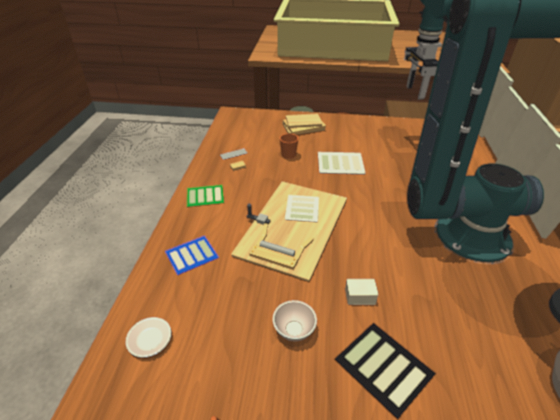

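View pics/top0.png

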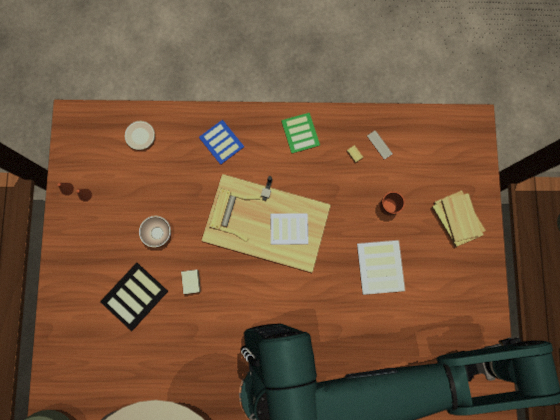

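The top view shows the target plate on the board at about (289,229), with its bands running across. The pocket is to its left, the spring bar at (229,210) and the knob at (268,186). The blue, green, black and larger white plates are decoys. Next I'll enlarge both views.

```bash
python3 - <<'E'
import cv2
a=cv2.imread("pics/top0.png")[165:280,195:340]; cv2.imwrite("pics/topc.png",cv2.resize(a,None,fx=5,fy=5,interpolation=cv2.INTER_CUBIC))
a=cv2.imread("pics/side0.png")[175:285,225:355]; cv2.imwrite("pics/sidec.png",cv2.resize(a,None,fx=5,fy=5,interpolation=cv2.INTER_CUBIC))
E
```

```text
(no output)
```

View pics/topc.png

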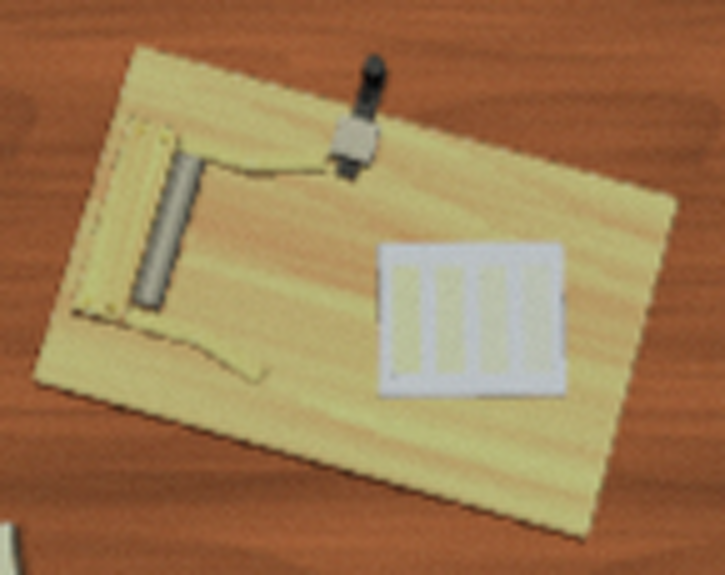

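View pics/sidec.png

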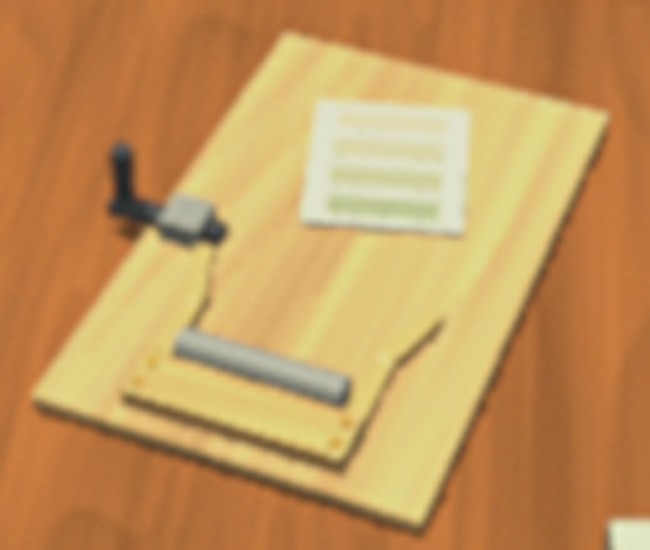

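```bash
cat > h.py <<'E'
import numpy as np, cv2
from scipy.optimize import least_squares
T={}
def load():
    from bench import robot
    return {c:robot.snapshot(c) for c in("top","side")}
def proj(s,P):
    W=np.asarray(s["world_from_camera"]);p=(np.atleast_2d(P)-W[:3,3])@W[:3,:3]
    return np.c_[s["fx"]*p[:,0]/p[:,2]+s["cx"],s["fy"]*p[:,1]/p[:,2]+s["cy"]]
def unproj(s,uv,z):
    W=np.asarray(s["world_from_camera"]);d=W[:3,:3]@[(uv[0]-s["cx"])/s["fx"],(uv[1]-s["cy"])/s["fy"],1]
    return W[:3,3]+d*(z-W[2,3])/d[2]
def R(a): return np.array([[np.cos(a),-np.sin(a)],[np.sin(a),np.cos(a)]])
def c2w(q,P): # q x,y,yaw,ztop ; P carrier xyz with z above top
    P=np.atleast_2d(P); return np.c_[P[:,:2]@R(q[2]).T+q[:2],P[:,2]+q[3]]
def w2c(q,P):
    P=np.atleast_2d(P); return np.c_[(P[:,:2]-q[:2])@R(q[2]),P[:,2]-q[3]]
E
python3 - <<'E'
from h import *
S=load()
cr=lambda L,ox,oy:(np.array(L)+.5)/5-.5+[ox,oy]
C=np.array([[.135,-.115,0],[-.235,-.115,0],[-.235,.115,0],[.135,.115,0]])
tb=cr([(140,48),(678,200),(587,536),(36,378)],195,165); sb=cr([(35,399),(285,35),(608,118),(420,517)],225,175)
for nm,use in(("both",(1,1)),("top",(1,0)),("side",(0,1))):
    f=lambda q:np.r_[use[0]*(proj(S["top"],c2w(q,C))-tb).ravel(),use[1]*(proj(S["side"],c2w(q,C))-sb).ravel(), 0 if nm=="both" else (q[3]-.016)*1e3]
    r=least_squares(f,[.545,.075,1.3,.016],x_scale=[.01,.01,.1,.01]); print(nm,r.x.round(4),np.abs(r.fun).max().round(2))
    if nm=="both": q=r.x; print(r.fun.round(1))
D=np.array([[.06,-.05,.003],[-.06,-.05,.003],[-.06,.05,.003],[.06,.05,.003]])
tp=cr([(380,243),(563,243),(567,397),(380,397)],195,165); sp=cr([(302,222),(318,100),(470,110),(465,237)],225,175)
for use in((1,1),(1,0),(0,1)):
    g=lambda p:np.r_[use[0]*(proj(S["top"],c2w([*p,q[3]],D))-tp).ravel(),use[1]*(proj(S["side"],c2w([*p,q[3]],D))-sp).ravel()]
    r=least_squares(g,[.53,.0,1.5],x_scale=[.01,.01,.1]); print("plate",r.x.round(4),np.abs(r.fun).max().round(2), "in carrier",w2c(q,[[*r.x[:2],q[3]]]).round(4),r.x[2]-q[2])
from bench import robot
for n in("home","stop","mouth","bolt_knob"):
    for c in("top","side"):
        for d in robot.landmark_of(n,c)[:2]: print(n,c,round(d["p"],2),w2c(q,[d["point"]]).round(4))
for c in("top","side"):
  for d in robot.spot_in("plate",c)[:6]: print(c,d["p"],np.round(d["point"],4))
np.save("q.npy",q)
E
```

```text
both [0.5456 0.0743 1.2983 0.0134] 1.55
[-0.3 -0.4  0.9 -0.2  0.8  1.  -0.4  0.7 -1.1 -0.4 -0.3 -0.2 -0.  -0.6
  0.2  1.5  0. ]
top [0.5464 0.0751 1.2968 0.0159] 0.85
side [0.5446 0.0752 1.2995 0.0157] 1.26
plate [ 0.5114 -0.0465  1.5844] 0.73 in carrier [[-0.1256  0.0005  0.    ]] 0.286063929397949
plate [ 0.5127 -0.0457  1.5795] 0.26 in carrier [[-0.1244 -0.0006  0.    ]] 0.2811496177542818
plate [ 0.5101 -0.0484  1.5897] 0.55 in carrier [[-0.1278  0.0012  0.    ]] 0.29134920689500343
home top 0.91 [[ 0.0531  0.0038 -0.0002]]
home side 0.65 [[0.0537 0.0014 0.0008]]
stop top 0.56 [[ 0.1121  0.0008 -0.0014]]
stop side 0.9 [[0.1131 0.0044 0.0021]]
mouth top 0.62 [[-0.0066  0.0021  0.0025]]
mouth side 0.62 [[-0.0076  0.0018 -0.0038]]
bolt_knob top 0.55 [[-0.0188 -0.1341  0.0375]]
bolt_knob side 0.65 [[-0.0191 -0.1325  0.0407]]
top 0.96 [ 8.344e-01 -8.160e-02 -1.000e-04]
top 0.84 [0.7966 0.183  0.0024]
top 0.81 [ 0.5142 -0.0462  0.0166]
top 0.8 [ 0.3904 -0.3384  0.0044]
top 0.62 [0.289  0.4461 0.0029]
side 0.84 [ 0.3949 -0.3317  0.0041]
side 0.73 [ 0.5104 -0.037   0.0186]
side 0.66 [0.667  0.0272 0.0213]
side 0.63 [ 0.84   -0.0758  0.0028]
side 0.57 [ 2.968e-01  4.527e-01 -4.000e-04]
side 0.56 [0.8019 0.1855 0.002 ]
```

```bash
cat > go.py <<'E'
# usage: go(x,y,z,yaw): prints shift in tool mm and turn deg from the measured pose
from h import *
from scipy.spatial.transform import Rotation as Ro
def go(x,y,z,yaw):
    from bench import robot
    o=robot.get_obs(); R0=Ro.from_euler("xyz",o["ee_rot"]); R1=Ro.from_euler("xyz",[-np.pi/2,0,yaw])
    print("t",round(o["time"],2),"pos",o["tool_pos"].round(4),"rot",o["ee_rot"].round(4),"F",o["wrist_force"].round(2),"w",round(o["width"],4))
    print("shift",(R0.inv().apply(np.array([x,y,z])-o["tool_pos"])*1e3).round(1),"turn",np.degrees((R0.inv()*R1).as_rotvec()).round(2))
E
python3 - <<'E'
from go import *
q=np.load("q.npy"); p=np.array([.5114,-.0455,1.583])
a=p[:2]+R(p[2])@[-.012,0]; print(a)
go(a[0],a[1],.10,p[2]-np.pi/2)
E
```

```text
[ 0.51154644 -0.05749911]
t 1.6 pos [ 0.1402 -0.5318  0.2055] rot [-1.5708e+00 -1.0000e-04 -1.3130e+00] F [-0.   -0.59  0.14] w 0.0942
shift [-364.   105.5  480. ] turn [  0.   -75.93   0.  ]
```

```bash
python3 -m creep '[[-36,0,48,0,-10,0,90],[-73,0,96,0,-20,0,90],[-109,0,144,0,-30,0,90],[-146,0,192,0,-40,0,90],[-182,0,240,0,-50,0,90]]'; python3 - <<'E'
from go import *
go(.5115,-.0575,.10,1.583-np.pi/2)
E
```

```text
time: 2.22
tool_pos: [0.3268, -0.2931, 0.2057]
ee_rot: [-1.571, -0.001, -0.435]
wrist_force: [0.7, 0.1, 0.8]
width: 0.0609
t 2.23 pos [ 0.3268 -0.2931  0.2057] rot [-1.5711e+00 -1.1000e-03 -4.3510e-01] F [0.72 0.11 0.84] w 0.0609
shift [ 68.1 105.7 291.5] turn [  0.03 -25.63   0.06]
```

```bash
python3 -m creep '[[15,15,60,0,-8,0,100],[30,35,120,0,-16,0,100],[48,60,190,0,-25.6,0,100],[64,85,260,0,-25.6,0,100],[68,105.5,291.5,0,-25.6,0,100]]'; python3 -m creep '[[0,0,0,0,0,0,100],[0,0,0,0,0,0,100]]';  python3 - <<'E'
from go import *
go(.5115,-.0575,.03,1.583-np.pi/2)
from bench import robot
for c in("top","side"):
    s=robot.snapshot(c);p=proj(s,[[.51,-.03,.02]])[0].astype(int);a=s["color"][p[1]-75:p[1]+75,p[0]-90:p[0]+90]
    cv2.imwrite(f"pics/{c}1.png",cv2.resize(a,None,fx=4,fy=4,interpolation=cv2.INTER_CUBIC))
E
```

```text
time: 2.85
tool_pos: [0.5104, -0.0627, 0.1029]
ee_rot: [-1.572, -0.003, 0.007]
wrist_force: [1.3, -0.5, -0.6]
width: 0.0567
time: 3.1
tool_pos: [0.5085, -0.0646, 0.1028]
ee_rot: [-1.572, 0.0, 0.007]
wrist_force: [-0.6, 0.6, 0.5]
width: 0.0569
t 3.1 pos [ 0.5085 -0.0646  0.1028] rot [-1.5716e+00  3.0000e-04  7.0000e-03] F [-0.56  0.6   0.45] w 0.0569
shift [ 3.1 72.8  7.1] turn [ 0.04 -0.3  -0.02]
```

View pics/side1.png

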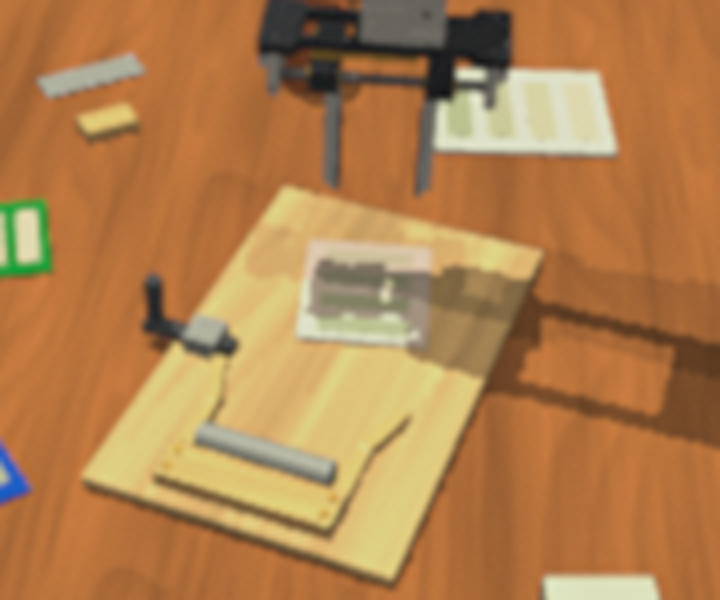

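The open fingers are aligned above the plate, with tips at about (333,185) and (423,190) in the side crop. I'm going down now.

```bash
python3 -m creep '[[1,20,2,0,0,0,100],[2,40,5,0,0,0,100],[3,60,7,0,-0.3,0,100],[3,72,7,0,-0.3,0,100],[3,72,7,0,-0.3,0,100]]';python3 -m creep '[[0,2,0,0,0,0,100],[0,4,0,0,0,0,100],[0,4,0,0,0,0,100]]'
```

```text
time: 3.82
tool_pos: [0.511, -0.0581, 0.0304]
ee_rot: [-1.571, 0.001, 0.01]
wrist_force: [-0.5, -0.1, -0.4]
width: 0.0572
time: 4.2
tool_pos: [0.5118, -0.0573, 0.0269]
ee_rot: [-1.571, -0.001, 0.012]
wrist_force: [0.2, -0.4, 0.7]
width: 0.0571
```

```bash
python3 -m creep '[[0,1.5,0,0,0,0,100],[0,3,0,0,0,0,100],[0,3,0,0,0,0,100]]';python3 -m creep '[[0,1,0,0,0,0,100],[0,2,0,0,0,0,100],[0,2,0,0,0,0,100]]';python3 -m creep '[[0,1,0,0,0,0,100],[0,2,0,0,0,0,100],[0,2,0,0,0,0,100]]'
```

```text
time: 4.58
tool_pos: [0.5114, -0.0571, 0.0234]
ee_rot: [-1.571, 0.0, 0.012]
wrist_force: [0.5, -0.9, 0.4]
width: 0.0569
time: 4.95
tool_pos: [0.5115, -0.0572, 0.0215]
ee_rot: [-1.571, 0.0, 0.012]
wrist_force: [0.1, -0.1, -0.6]
width: 0.057
time: 5.32
tool_pos: [0.5115, -0.0572, 0.0195]
ee_rot: [-1.571, 0.0, 0.012]
wrist_force: [-0.6, 0.6, 0.2]
width: 0.0572
```

```bash
python3 -m creep '[[0,1,0,0,0,0,100],[0,1,0,0,0,0,100]]';python3 -m creep '[[0,0.7,0,0,0,0,100],[0,0.7,0,0,0,0,100]]'
```

```text
time: 5.58
tool_pos: [0.5115, -0.0572, 0.0185]
ee_rot: [-1.571, 0.0, 0.012]
wrist_force: [-0.2, -0.4, -0.3]
width: 0.0572
time: 5.82
tool_pos: [0.5115, -0.0572, 0.0178]
ee_rot: [-1.571, 0.0, 0.012]
wrist_force: [0.6, 0.2, -0.8]
width: 0.0573
```

```bash
python3 -m creep '[[0,0.7,0,0,0,0,100],[0,0.7,0,0,0,0,100]]'
```

```text
time: 6.08
tool_pos: [0.5115, -0.0572, 0.0171]
ee_rot: [-1.571, 0.0, 0.012]
wrist_force: [-0.5, 0.9, -0.1]
width: 0.0571
```

```bash
python3 -m creep '[[0,0.6,0,0,0,0,100],[0,0.6,0,0,0,0,100]]';
```

```text
time: 6.32
tool_pos: [0.5118, -0.0573, 0.0169]
ee_rot: [-1.571, -0.001, 0.012]
wrist_force: [-0.2, 0.5, 1.9]
width: 0.0572
```

```bash
python3 -m creep '[[0,0.6,0,0,0,0,100],[0,0.6,0,0,0,0,100]]';
```

```text
time: 6.58
tool_pos: [0.5121, -0.0574, 0.0169]
ee_rot: [-1.571, -0.001, 0.012]
wrist_force: [-0.5, 0.2, 5.1]
width: 0.0571
```

```bash
python3 -m creep '[[0,0.6,0,0,0,0,100],[0,0.6,0,0,0,0,100]]';
```

```text
time: 6.82
tool_pos: [0.5124, -0.0575, 0.0169]
ee_rot: [-1.571, -0.002, 0.012]
wrist_force: [-1.7, 0.3, 6.6]
width: 0.0572
```

```bash
python3 -m creep '[[0,0.7,0,0,0,0,100],[0,0.7,0,0,0,0,100]]'; cat >> go.py <<'E'
Q=np.array([.5462,.0760,1.298,.014])
def goc(cx,cy,cz,a=0.):
    "TCP target in carrier frame (z above board top), a = yaw from carrier"
    from bench import robot
    w=c2w(Q,[[cx,cy,cz]])[0]; o=robot.get_obs(); print("TCP in carrier",w2c(Q,[o["tool_pos"]]).round(4), "a",round(o["ee_rot"][2]+np.pi/2-Q[2],4))
    go(*w,Q[2]+a-np.pi/2)
E
python3 - <<'E'
from go import *
goc(-.10,0,.003,.14)
goc(-.07,0,.003,0)
E
```

```text
time: 7.08
tool_pos: [0.5128, -0.0576, 0.0168]
ee_rot: [-1.572, -0.003, 0.012]
wrist_force: [-1.0, 0.4, 9.8]
width: 0.0577
TCP in carrier [[-0.1376 -0.0038  0.0028]] a 0.2846
t 7.08 pos [ 0.5128 -0.0576  0.0168] rot [-1.5717 -0.0028  0.0118] F [-0.97  0.36  9.85] w 0.0577
shift [ 6.9 -0.2 37.2] turn [0.04 8.28 0.16]
TCP in carrier [[-0.1376 -0.0038  0.0028]] a 0.2846
t 7.08 pos [ 0.5128 -0.0576  0.0168] rot [-1.5717 -0.0028  0.0118] F [-0.97  0.36  9.85] w 0.0577
shift [15.3 -0.2 66. ] turn [ 0.03 16.3   0.17]
```

```bash
python3 -m creep '[[0.5,0,2,0,0.8,0,100],[1.5,0,6,0,2,0,100],[2,0,10,0,3.2,0,100],[3,0,15,0,4.5,0,100],[4,0,20,0,5.5,0,100]]';  python3 - <<'E'
from go import *
goc(-.07,0,.003,0)
from bench import robot
for c in("top","side"):
    s=robot.snapshot(c);p=proj(s,[[.53,.0,.02]])[0].astype(int);a=s["color"][p[1]-75:p[1]+75,p[0]-90:p[0]+90]
    cv2.imwrite(f"pics/{c}2.png",cv2.resize(a,None,fx=4,fy=4,interpolation=cv2.INTER_CUBIC))
E
```

```text
time: 7.7
tool_pos: [0.5171, -0.038, 0.0169]
ee_rot: [-1.572, -0.004, -0.085]
wrist_force: [-0.8, -2.3, 8.0]
width: 0.0573
TCP in carrier [[-0.1176 -0.0027  0.0029]] a 0.1879
t 7.7 pos [ 0.5171 -0.038   0.0169] rot [-1.5725 -0.0043 -0.0849] F [-0.77 -2.33  8.05] w 0.0573
shift [ 6.2 -0.1 47.3] turn [ 0.07 10.77  0.25]
```

View pics/side2.png

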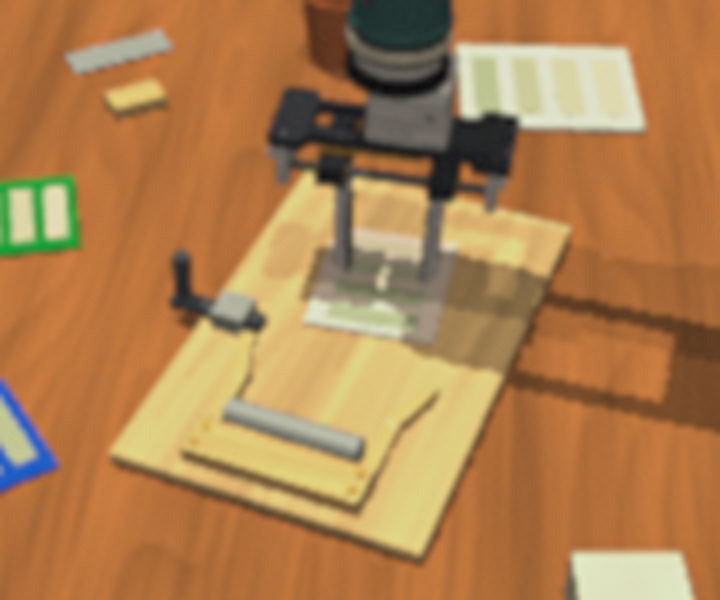

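View pics/top2.png

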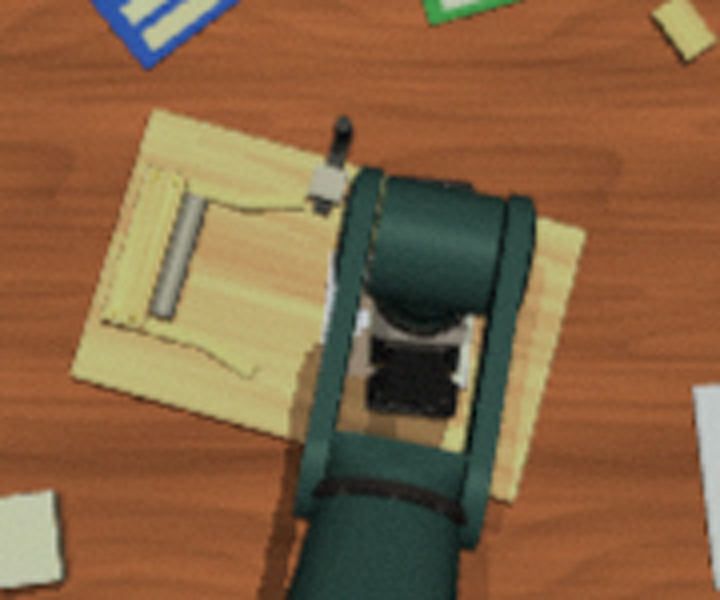

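The plate is following the fingers and turning. Its front edge runs from about (305,325) to (437,340) in the side crop. I'll keep going.

```bash
python3 -m creep '[[0.5,0.3,5,0,1.2,0,100],[1,0.4,10,0,2.4,0,100],[2,0.4,15,0,3.6,0,100],[2.5,0.4,20,0,4.8,0,100],[3,0.4,25,0,6,0,100]]';  python3 - <<'E'
from go import *
goc(-.07,0,.003,0)
E
```

```text
time: 8.43
tool_pos: [0.5226, -0.0133, 0.0169]
ee_rot: [-1.572, -0.005, -0.19]
wrist_force: [-0.2, -1.8, 9.8]
width: 0.0572
TCP in carrier [[-0.0924 -0.0013  0.0029]] a 0.0831
t 8.43 pos [ 0.5226 -0.0133  0.0169] rot [-1.5718 -0.0052 -0.1897] F [-0.19 -1.81  9.81] w 0.0572
shift [ 0.6 -0.1 22.4] turn [0.05 4.76 0.3 ]
```

```bash
python3 -m creep '[[0,0,5,0,1.2,0,100],[0,0,10,0,2.4,0,100],[0.5,0,15,0,3.6,0,100],[0.5,0,20,0,4.8,0,100],[0.5,0,22,0,4.8,0,100]]';  python3 - <<'E'
from go import *
goc(-.07,0,.003,0)
from bench import robot
for c in("side","top"):
    s=robot.snapshot(c);p=proj(s,[[.54,.03,.02]])[0].astype(int);a=s["color"][p[1]-60:p[1]+60,p[0]-80:p[0]+80]
    cv2.imwrite(f"pics/{c}3.png",cv2.resize(a,None,fx=5,fy=5,interpolation=cv2.INTER_CUBIC)); print(c,p-[80,60])
E
```

```text
time: 9.05
tool_pos: [0.5272, 0.0084, 0.0169]
ee_rot: [-1.571, -0.005, -0.273]
wrist_force: [-0.9, -1.0, 9.6]
width: 0.0573
TCP in carrier [[-0.0702  0.0001  0.0029]] a 0.0002
t 9.05 pos [0.5272 0.0084 0.0169] rot [-1.571  -0.0053 -0.2726] F [-0.9  -0.96  9.56] w 0.0573
shift [ 0.1 -0.1  0.2] turn [0.01 0.01 0.3 ]
side [210 162]
top [185 159]
```

View pics/side3.png

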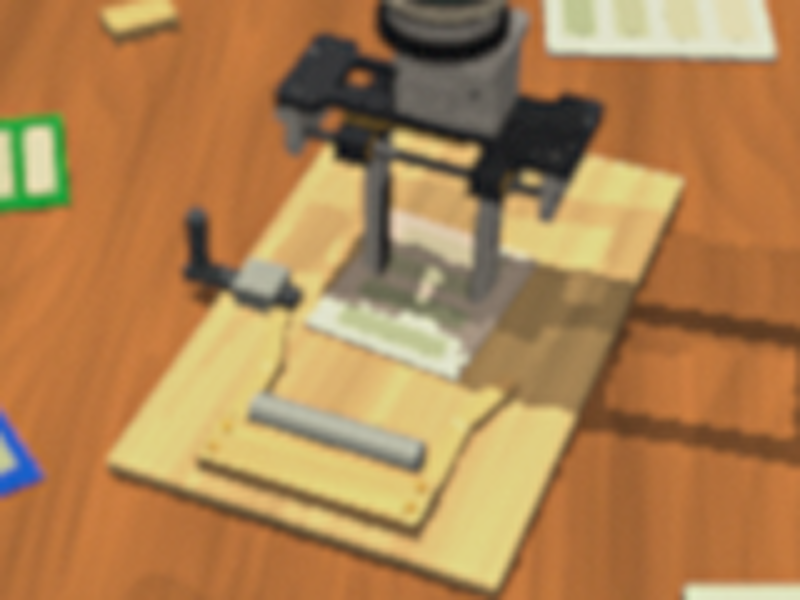

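View pics/top3.png

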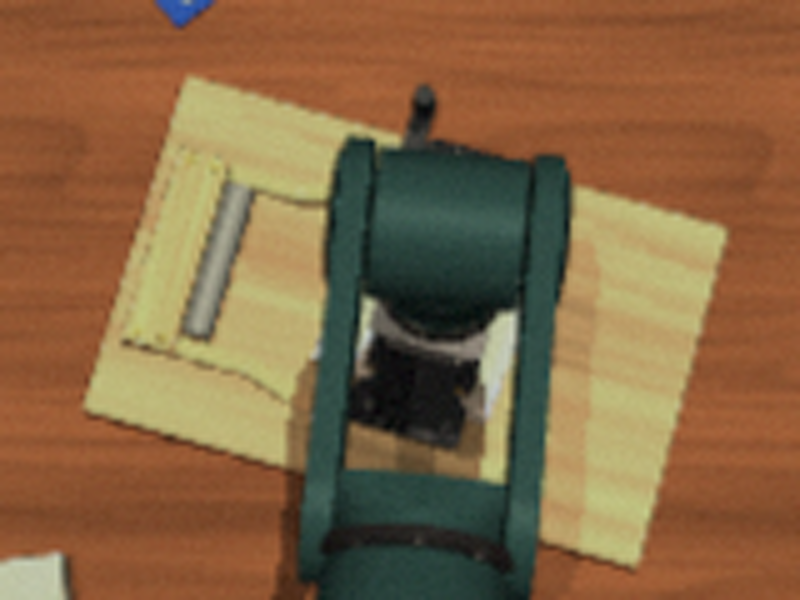

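```bash
python3 - <<'E'
from go import *
from bench import robot
s=robot.snapshot("side")
for n,u,z in(("fr",(308,322),.003),("fl",(460,375),.003),("rl",(533,262),.003),("bolt tip",(298,296),.006),("barR",(255,400),.02),("barL",(418,455),.02),("railL",(510,390),.008),("railR kink",(272,388),.008)):
    uv=(np.array(u)+.5)/5-.5+[210,162]; print(n,w2c(Q,[unproj(s,uv,Q[3]+z)]).round(4))
E
```

```text
fr [[-0.0122 -0.055   0.003 ]]
fl [[-0.0054  0.0443  0.003 ]]
rl [[-0.1168  0.0516  0.003 ]]
bolt tip [[-0.0281 -0.0685  0.006 ]]
barR [[ 0.0748 -0.0492  0.02  ]]
barL [[0.0782 0.0499 0.02  ]]
railL [[-0.0002  0.0764  0.008 ]]
railR kink [[ 0.0515 -0.0495  0.008 ]]
```

```bash
python3 -m creep '[[0,0,5,0,-0.5,0,100],[-0.5,0,10,0,-1,0,100],[-1,0,15,0,-1.5,0,100],[-1.5,0,20,0,-2,0,100],[-2,0,25,0,-2,0,100]]'; python3 -m creep '[[0,0,5,0,0,0,100],[0,0,10,0,0,0,100],[0,0,15,0,0,0,100],[0,0,20,0,0,0,100],[0,0,20,0,0,0,100]]';  python3 - <<'E'
from go import *
goc(-.02,0,.003,0)
from bench import robot
for c in("side",):
    s=robot.snapshot(c);p=proj(s,[[.54,.05,.02]])[0].astype(int);a=s["color"][p[1]-60:p[1]+60,p[0]-80:p[0]+80]
    cv2.imwrite(f"pics/{c}4.png",cv2.resize(a,None,fx=5,fy=5,interpolation=cv2.INTER_CUBIC)); print(c,p-[80,60])
E
```

```text
time: 9.82
tool_pos: [0.532, 0.0331, 0.0169]
ee_rot: [-1.571, -0.005, -0.238]
wrist_force: [-0.9, -1.1, 8.9]
width: 0.0568
time: 10.45
tool_pos: [0.5358, 0.0529, 0.0168]
ee_rot: [-1.571, -0.003, -0.237]
wrist_force: [-1.6, 0.1, 11.5]
width: 0.0574
TCP in carrier [[-0.025   0.0038  0.0028]] a 0.0353
t 10.45 pos [0.5358 0.0529 0.0168] rot [-1.5708 -0.0029 -0.2374] F [-1.63  0.06 11.45] w 0.0574
shift [ 4.  -0.1  4.9] turn [-0.    2.03  0.17]
side [209 167]
```

View pics/side4.png

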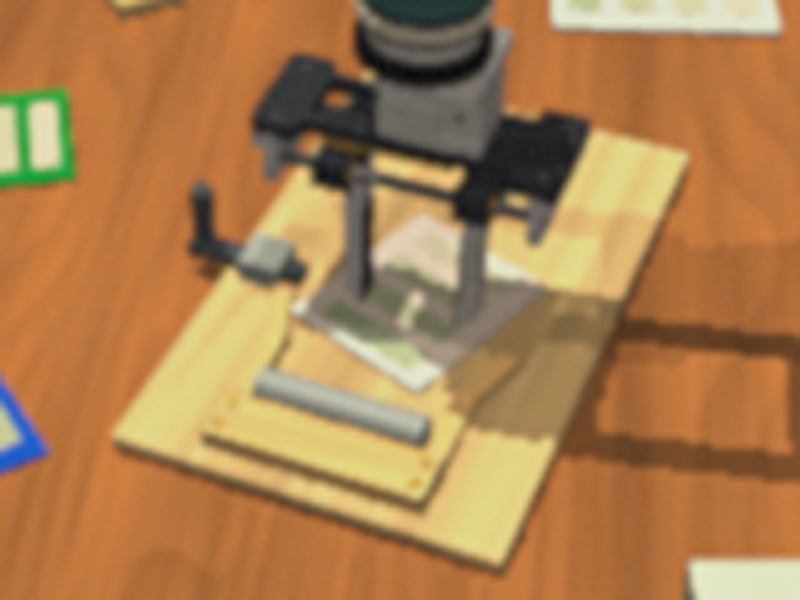

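The plate's front-right corner, at about (297,307) in the side crop, caught on the funnel and the plate yawed. I'll measure it before correcting.

```bash
cat >> h.py <<'E'
def platefit(s,pts,q,p0=(-.03,0,0)):
    "pts: dict corner name->pixel; corners fr,fl,rl,rr in plate"
    D={"fr":(.06,-.05),"fl":(.06,.05),"rl":(-.06,.05),"rr":(-.06,-.05)}
    P=np.array([D[k] for k in pts]);U=np.array(list(pts.values()))
    f=lambda p:(proj(s,c2w(q,np.c_[P@R(p[2]).T+p[:2],np.full(len(P),.003)]))-U).ravel()
    r=least_squares(f,p0,x_scale=[.01,.01,.1]);return r.x.round(4),r.fun.round(1)
E
python3 - <<'E'
from go import *
from bench import robot
s=robot.snapshot("side")
f=lambda u:(np.array(u)+.5)/5-.5+[209,167]
pts={"fr":f((294,307)),"fl":f((418,389)),"rl":f((545,287))}
print(platefit(s,pts,Q))
for k in pts: print(k,w2c(Q,[unproj(s,pts[k],Q[3]+.003)]).round(4))
f=lambda u:(np.array(u)+.5)/5-.5+[210,162]
print(platefit(s,{"fr":f((308,322)),"fl":f((460,375)),"rl":f((533,262))},Q))
E
```

```text
(array([-0.038 ,  0.004 , -0.3482]), array([-0.6,  0.1, -0.1,  0.2,  0.7, -0.4]))
fr [[ 0.0002 -0.0619  0.003 ]]
fl [[0.0347 0.0306 0.003 ]]
rl [[-0.0749  0.07    0.003 ]]
(array([-0.0664, -0.0017, -0.067 ]), array([-0.5,  0.4, -0.3,  0.5,  0.8, -1.1]))
```

```bash
python3 -m creep '[[0,-3,0,0,0,0,100],[0,-10,0,0,0,0,100],[0,-10,0,0,0,0,100]]';  python3 - <<'E'
from go import *
goc(-.049,0.008,.012,-.348)
E
```

```text
time: 10.92
tool_pos: [0.5348, 0.053, 0.0245]
ee_rot: [-1.571, -0.001, -0.238]
wrist_force: [0.2, 0.1, -0.6]
width: 0.0571
TCP in carrier [[-0.0252  0.0048  0.0105]] a 0.0349
t 10.93 pos [0.5348 0.053  0.0245] rot [-1.5707e+00 -6.0000e-04 -2.3790e-01] F [ 0.25  0.14 -0.63] w 0.0571
shift [ -4.1  -1.5 -23.7] turn [-1.000e-02  2.194e+01  4.000e-02]
```

```bash
python3 -m creep '[[-2,0,-8,0,8,0,100],[-3,0,-16,0,16,0,100],[-4,0,-24,0,22,0,100],[-4,0,-24,0,22,0,100]]';  python3 - <<'E'
from go import *
goc(-.049,0.008,.012,-.348)
from bench import robot
for c in("side",):
    s=robot.snapshot(c);p=np.array([289,227]);a=s["color"][p[1]-60:p[1]+60,p[0]-80:p[0]+80]
    cv2.imwrite(f"pics/{c}5.png",cv2.resize(a,None,fx=5,fy=5,interpolation=cv2.INTER_CUBIC)); print(c,p-[80,60])
E
```

```text
time: 11.42
tool_pos: [0.5246, 0.0304, 0.0238]
ee_rot: [-1.571, 0.001, -0.621]
wrist_force: [0.5, 0.1, 0.0]
width: 0.0569
TCP in carrier [[-0.0498  0.0085  0.0098]] a -0.3486
t 11.43 pos [0.5246 0.0304 0.0238] rot [-1.5713e+00  6.0000e-04 -6.2140e-01] F [0.53 0.14 0.02] w 0.0569
shift [ 0.2 -2.2  0.9] turn [ 0.03 -0.03 -0.04]
side [209 167]
```

View pics/side5.png

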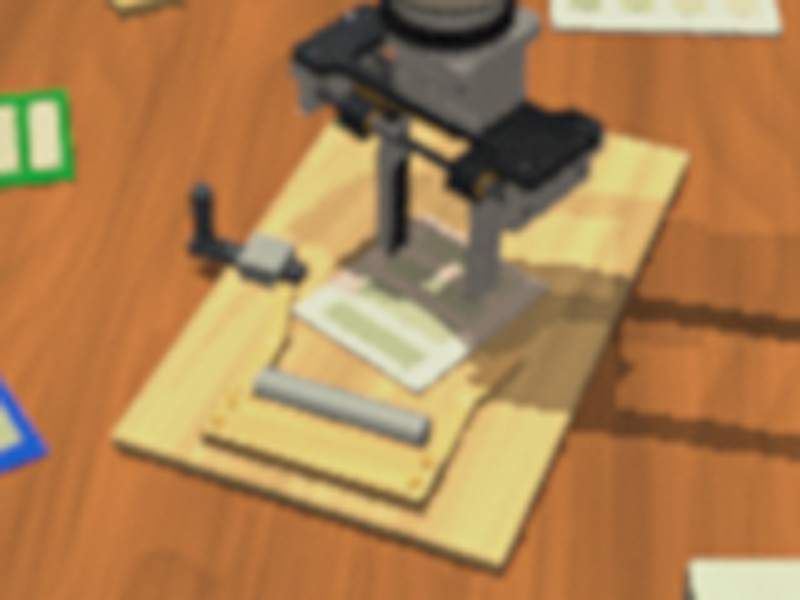

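```bash
python3 -m creep '[[0,3,0,0,0,0,100],[0,6,0,0,0,0,100],[0,7,0,0,0,0,100],[0,8,0,0,0,0,100],[0,8,0,0,0,0,100]]'
```

```text
time: 12.1
tool_pos: [0.5253, 0.0308, 0.0169]
ee_rot: [-1.57, -0.0, -0.622]
wrist_force: [-1.6, -0.5, 4.6]
width: 0.0572
```

```bash
python3 -m creep '[[0,0.6,0,0,0,0,100],[0,1.2,0,0,0,0,100]]'; python3 - <<'E'
from go import *
goc(-.085,0.005,.003,0.02)
E
```

```text
time: 12.35
tool_pos: [0.5256, 0.0307, 0.0169]
ee_rot: [-1.57, -0.001, -0.622]
wrist_force: [-3.0, 0.2, 11.7]
width: 0.0573
TCP in carrier [[-0.0492  0.0077  0.0029]] a -0.3488
t 12.35 pos [0.5256 0.0307 0.0169] rot [-1.5701e+00 -1.0000e-03 -6.2160e-01] F [-3.    0.15 11.75] w 0.0573
shift [ 14.8  -0.1 -32.7] turn [ -0.03 -21.13   0.07]
```

```bash
python3 -m creep '[[1,-0.2,-3,0,-1.5,0,100],[3,-0.2,-7,0,-4,0,100],[5,-0.2,-12,0,-7,0,100],[8,-0.2,-18,0,-11,0,100],[10,-0.2,-22,0,-14,0,100]]'; python3 - <<'E'
from go import *
goc(-.085,0.005,.003,0.02)
E
```

```text
time: 12.98
tool_pos: [0.522, 0.007, 0.017]
ee_rot: [-1.569, -0.004, -0.376]
wrist_force: [1.0, 1.3, 5.5]
width: 0.057
TCP in carrier [[-0.073   0.0047  0.003 ]] a -0.1031
t 12.97 pos [0.522 0.007 0.017] rot [-1.5689 -0.0037 -0.3759] F [0.99 1.34 5.48] w 0.057
shift [  0.9  -0.1 -12. ] turn [-0.09 -7.05  0.22]
```

```bash
python3 -m creep '[[0,0.8,-1,0,-1,0,100],[0,1,-4,0,-3,0,100],[0.5,1,-8,0,-5,0,100],[1,1,-12,0,-7,0,100],[1,1,-12,0,-7,0,100]]'; python3 -m creep '[[0,-3,0,0,0,0,100],[0,-11,0,0,0,0,100],[0,-11,-30,0,0,0,100],[0,-11,-30,0,0,0,100]]';python3 - <<'E'
from go import *
goc(-.085,0.005,.003,0.02)
from bench import robot
for c in("side",):
    s=robot.snapshot(c);p=np.array([289,227]);a=s["color"][p[1]-60:p[1]+60,p[0]-80:p[0]+80]
    cv2.imwrite(f"pics/{c}6.png",cv2.resize(a,None,fx=5,fy=5,interpolation=cv2.INTER_CUBIC)); print(c,p-[80,60])
E
```

```text
time: 13.6
tool_pos: [0.5193, -0.005, 0.017]
ee_rot: [-1.57, -0.006, -0.255]
wrist_force: [0.5, 0.1, 9.3]
width: 0.0573
time: 14.1
tool_pos: [0.5088, -0.0345, 0.0252]
ee_rot: [-1.571, 0.0, -0.257]
wrist_force: [-0.5, 0.6, -0.2]
width: 0.0572
TCP in carrier [[-0.1165  0.0062  0.0112]] a 0.0154
t 14.1 pos [ 0.5088 -0.0345  0.0252] rot [-1.5711e+00  4.0000e-04 -2.5740e-01] F [-0.49  0.57 -0.18] w 0.0572
shift [ 1.7  8.2 31.5] turn [ 0.02 -0.27 -0.03]
side [209 167]
```

View pics/side6.png

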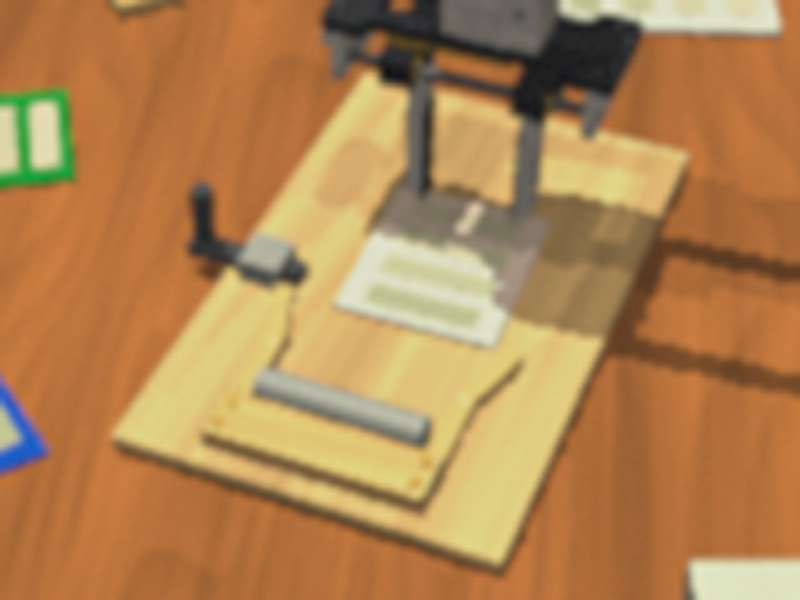

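The plate is straight again, with its front edge from about (336,303) to (494,345) in the side crop.

```bash
python3 - <<'E'
from go import *
from bench import robot
s=robot.snapshot("side")
f=lambda u:(np.array(u)+.5)/5-.5+[209,167]
print(platefit(s,{"fr":f((335,305)),"fl":f((495,347)),"rl":f((550,215))},Q))
print(platefit(s,{"fr":f((335,305)),"fl":f((495,347))},Q))
for n,u,z in(("fr",(335,305),.003),("fl",(495,347),.003),("bolt tip",(304,270),.006),("barR",(262,378),.016),("barL",(424,432),.016),("railL",(520,362),.008),("Ltip lower",(474,402),.008),("railR kink",(282,350),.008),("boardRL",(688,152),0),("boardFL",(503,566),0),("boardFR",(115,438),0)):
    print(n,w2c(Q,[unproj(s,f(u),Q[3]+z)]).round(4))
E
```

```text
(array([-0.0738,  0.006 ,  0.0581]), array([-0.1, -0. ,  0.2, -0.5, -0.1,  0.6]))
(array([-0.0727,  0.0076,  0.0349]), array([-0., -0.,  0.,  0.]))
fr [[-0.0109 -0.0401  0.003 ]]
fl [[-0.0145  0.0595  0.003 ]]
bolt tip [[-0.0291 -0.0683  0.006 ]]
barR [[ 0.0729 -0.0489  0.016 ]]
barL [[0.0759 0.0497 0.016 ]]
railL [[-0.0036  0.0782  0.008 ]]
Ltip lower [[0.0365 0.0648 0.008 ]]
railR kink [[ 0.0408 -0.0513  0.008 ]]
boardRL [[-0.2394  0.1143  0.    ]]
boardFL [[ 0.134   0.1165 -0.    ]]
boardFR [[ 0.133  -0.1114  0.    ]]
```

```bash
python3 -m creep '[[0,0,10,0,-1.5,0,100],[0,0,28,0,-1.5,0,100],[0,3,28,0,-1.5,0,100],[0,7,28,0,-1.5,0,100],[0,7,28,0,-1.5,0,100]]'; python3 -m creep '[[0,1,0,0,0,0,100],[0,2,0,0,0,0,100],[0,2,0,0,0,0,100]]'; python3 - <<'E'
from go import *
goc(-.085,0.005,.003,0.02)
E
```

```text
time: 14.82
tool_pos: [0.5158, -0.0065, 0.0176]
ee_rot: [-1.571, 0.001, -0.229]
wrist_force: [0.1, -0.1, 0.3]
width: 0.0571
time: 15.2
tool_pos: [0.5168, -0.0068, 0.0169]
ee_rot: [-1.571, -0.001, -0.229]
wrist_force: [-0.1, -0.1, 2.7]
width: 0.0569
TCP in carrier [[-0.0877  0.006   0.0029]] a 0.0433
t 15.2 pos [ 0.5168 -0.0068  0.0169] rot [-1.5709e+00 -1.1000e-03 -2.2950e-01] F [-0.07 -0.12  2.66] w 0.0569
shift [ 1.1 -0.1  2.6] turn [0.01 1.34 0.06]
```

```bash
python3 -m creep '[[0,0.8,0,0,0,0,100],[0,1.4,0,0,0,0,100]]'; python3 -m creep '[[1.5,0.1,4,0,0.7,0,100],[3.5,0.1,8,0,1.6,0,100],[5,0.1,12,0,2.6,0,100],[6.5,0.1,16,0,2.6,0,100],[7,0.1,20,0,2.6,0,100]]'; python3 - <<'E'
from go import *
goc(-.045,-0.001,.003,0.0)
from bench import robot
for c in("side",):
    s=robot.snapshot(c);p=np.array([289,227]);a=s["color"][p[1]-60:p[1]+60,p[0]-80:p[0]+80]
    cv2.imwrite(f"pics/{c}7.png",cv2.resize(a,None,fx=5,fy=5,interpolation=cv2.INTER_CUBIC)); print(c,p-[80,60])
E
```

```text
time: 15.45
tool_pos: [0.5174, -0.0068, 0.0169]
ee_rot: [-1.571, -0.003, -0.229]
wrist_force: [-1.2, 0.3, 9.8]
width: 0.0569
time: 16.08
tool_pos: [0.5294, 0.0108, 0.0169]
ee_rot: [-1.571, -0.004, -0.275]
wrist_force: [-1.0, 0.0, 7.5]
width: 0.0573
TCP in carrier [[-0.0673 -0.0014  0.0029]] a -0.0019
t 16.07 pos [0.5294 0.0108 0.0169] rot [-1.571  -0.004  -0.2747] F [-1.04  0.01  7.55] w 0.0573
shift [-0.4 -0.1 22.3] turn [ 0.01 -0.11  0.23]
side [209 167]
```

View pics/side7.png

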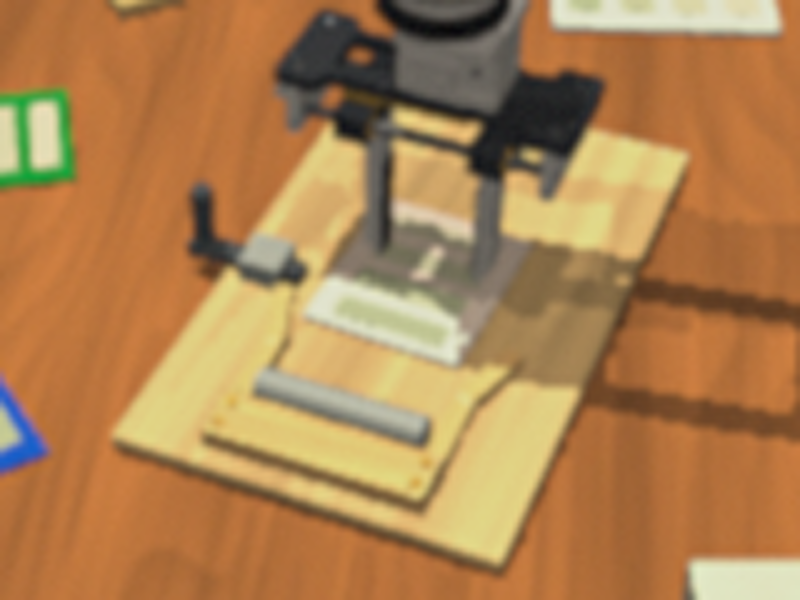

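```bash
python3 - <<'E'
from go import *
from bench import robot
s=robot.snapshot("side")
f=lambda u:(np.array(u)+.5)/5-.5+[209,167]
print(platefit(s,{"fr":f((302,314)),"fl":f((461,364)),"rl":f((532,239))},Q))
print(platefit(s,{"fr":f((302,314)),"fl":f((461,364))},Q))
E
```

```text
(array([-0.0548, -0.0029, -0.0249]), array([ 0.2,  0.1, -0.2, -0. , -0. , -0. ]))
(array([-0.0548, -0.0032, -0.0204]), array([ 0.2,  0.1, -0.2, -0.1]))
```

```bash
python3 -m creep '[[-1.5,0.3,2,0,-0.6,0,100],[-3,0.4,5,0,-1.4,0,100],[-4,0.4,8,0,-1.4,0,100],[-4,0.4,12,0,-1.4,0,100],[-4,0.4,15,0,-1.4,0,100]]'; python3 - <<'E'
from go import *
goc(-.045,0.003,.003,0.0)
from bench import robot
for c in("side",):
    s=robot.snapshot(c);p=np.array([289,227]);a=s["color"][p[1]-60:p[1]+60,p[0]-80:p[0]+80]
    cv2.imwrite(f"pics/{c}8.png",cv2.resize(a,None,fx=5,fy=5,interpolation=cv2.INTER_CUBIC)); print(c,p-[80,60])
E
```

```text
time: 16.8
tool_pos: [0.5299, 0.0264, 0.017]
ee_rot: [-1.571, -0.005, -0.25]
wrist_force: [-1.0, -1.4, 8.9]
width: 0.0569
TCP in carrier [[-0.0522  0.0023  0.003 ]] a 0.0227
t 16.8 pos [0.5299 0.0264 0.017 ] rot [-1.5709 -0.0048 -0.2501] F [-1.03 -1.39  8.89] w 0.0569
shift [-0.5 -0.   7.2] turn [0.   1.3  0.27]
side [209 167]
```

View pics/side8.png

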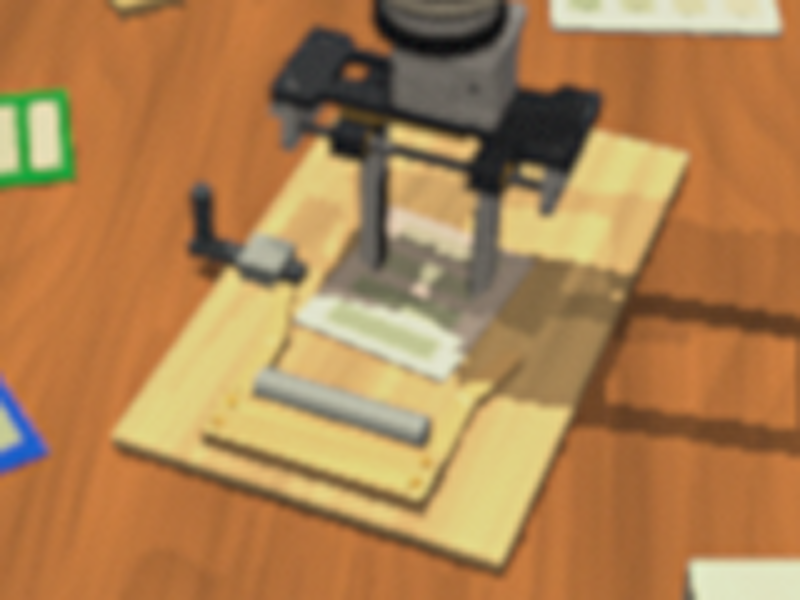

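```bash
python3 - <<'E'
from go import *
from bench import robot
s=robot.snapshot("side")
f=lambda u:(np.array(u)+.5)/5-.5+[209,167]
print(platefit(s,{"fr":f((296,319)),"fl":f((447,380)),"rl":f((536,259))},Q))
for u in((296,319),(447,380)):print(w2c(Q,[unproj(s,f(u),Q[3]+.003)]).round(4))
for x in(-.036,-.009,.015,.038): print(x,[((proj(s,c2w(Q,[[x,y,z]]))[0]-[209,167]+.5)*5-.5).round() for y,z in((-.067+.014*max(0,(x+.009))/.047,0),(-.067+.014*max(0,(x+.009))/.047,.008),(.067-.014*max(0,(x+.009))/.047,.008))])
E
```

```text
(array([-0.0439,  0.0004, -0.1188]), array([-0. ,  0.1, -0.1, -0. ,  0.1, -0.1]))
[[ 0.0092 -0.0566  0.003 ]]
[[0.0216 0.0432 0.003 ]]
-0.036 [array([311., 271.]), array([311., 261.]), array([520., 321.])]
-0.009 [array([293., 299.]), array([292., 289.]), array([505., 351.])]
0.015 [array([287., 327.]), array([287., 318.]), array([479., 374.])]
0.038 [array([282., 356.]), array([281., 346.]), array([453., 398.])]
```

```bash
cat >> go.py <<'E'
def bal():
    from bench import robot
    o=robot.get_obs(); r=R(Q[2]).T
    print("F carrier",(r@o["wrist_force"][:2]).round(2),o["wrist_force"][2].round(2),"M carrier",(r@o["wrist_torque"][:2]).round(3),o["wrist_torque"][2].round(3))
E
python3 - <<'E'
from go import *
bal()
E
python3 -m creep '[[0,0,0,0,0,0,100]]'
python3 - <<'E'
from go import *
bal()
E
```

```text
F carrier [-0.81  0.16] 9.48 M carrier [0.201 0.14 ] 0.07
time: 17.02
tool_pos: [0.53, 0.0267, 0.017]
ee_rot: [-1.57, -0.005, -0.25]
wrist_force: [0.2, -0.7, 9.1]
width: 0.057
F carrier [-0.59 -0.34] 9.13 M carrier [0.197 0.086] 0.023
```

```bash
python3 -m creep '[[0,0,0,0,0,0.2,100],[0,0,0,0,0,0.4,100],[0,0,0,0,0,0.4,100]]'
python3 - <<'E'
from go import *
bal()
E
```

```text
time: 17.4
tool_pos: [0.53, 0.0267, 0.0169]
ee_rot: [-1.57, 0.002, -0.25]
wrist_force: [-2.1, 0.2, 8.4]
width: 0.0572
F carrier [-0.32  2.05] 8.41 M carrier [-0.114  0.064] 0.013
```

```bash
python3 -m creep '[[0,0,0,0,0,-0.12,100],[0,0.2,-3,0,-1,-0.12,100],[0,0.2,-8,0,-3,-0.12,100],[0,0.2,-14,0,-5,-0.12,100],[0,0.2,-20,0,-7,-0.12,100]]'
python3 - <<'E'
from go import *
bal()
goc(-.07,0.003,.003,0.0)
from bench import robot
for c in("side",):
    s=robot.snapshot(c);p=np.array([289,227]);a=s["color"][p[1]-60:p[1]+60,p[0]-80:p[0]+80]
    cv2.imwrite(f"pics/{c}9.png",cv2.resize(a,None,fx=5,fy=5,interpolation=cv2.INTER_CUBIC)); print(c,p-[80,60])
E
```

```text
time: 18.02
tool_pos: [0.5254, 0.0077, 0.0169]
ee_rot: [-1.569, -0.001, -0.127]
wrist_force: [0.0, 2.0, 8.1]
width: 0.0572
F carrier [1.9  0.49] 8.06 M carrier [ 0.067 -0.246] 0.011
TCP in carrier [[-0.0714  0.0016  0.0029]] a 0.1459
t 18.02 pos [0.5254 0.0077 0.0169] rot [-1.5688e+00 -1.1000e-03 -1.2690e-01] F [0.04 1.97 8.06] w 0.0572
shift [-1.2 -0.1  1.6] turn [-0.12  8.36  0.06]
side [209 167]
```

View pics/side9.png

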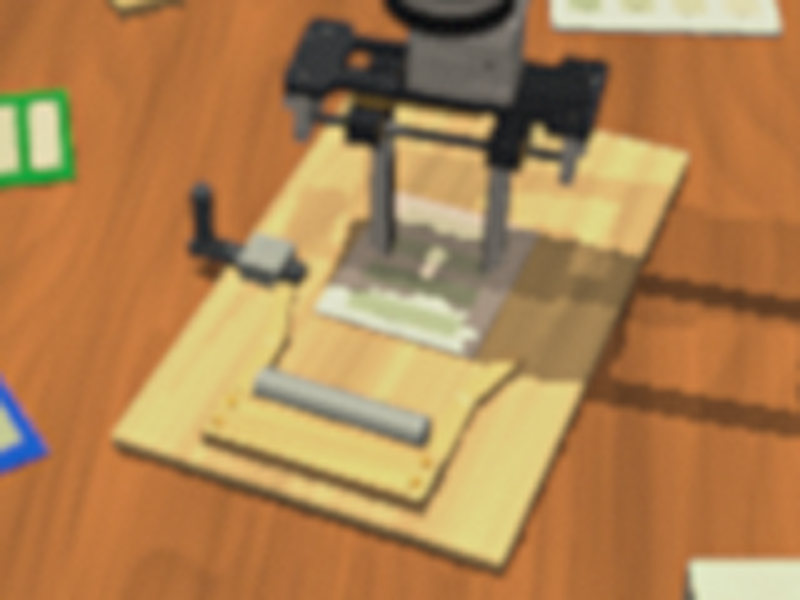

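```bash
python3 - <<'E'
from go import *
from bench import robot
s=robot.snapshot("side")
f=lambda u:(np.array(u)+.5)/5-.5+[209,167]
print(platefit(s,{"fr":f((315,306)),"fl":f((472,355)),"rl":f((540,234))},Q))
print(platefit(s,{"fr":f((315,306)),"fl":f((472,355))},Q))
E
python3 -m creep '[[0,-2,0,0,0,0,100],[0,-5,0,0,0,0,100],[0,-5,0,0,4,0,100],[0,-5,0,0,8.4,0,100],[0,-5,0,0,8.4,0,100]]'
python3 - <<'E'
from go import *
goc(-.07,0.003,.003,0.0)
bal()
E
```

```text
(array([-0.0634,  0.0006, -0.0226]), array([-0.1,  0.2, -0.2,  0.2,  0.3, -0.4]))
(array([-0.0642,  0.0008, -0.0234]), array([ 0.,  0., -0., -0.]))
time: 18.75
tool_pos: [0.5224, 0.0076, 0.0185]
ee_rot: [-1.571, 0.006, -0.274]
wrist_force: [-0.1, -0.1, -0.7]
width: 0.0572
TCP in carrier [[-0.0723  0.0045  0.0045]] a -0.0008
t 18.75 pos [0.5224 0.0076 0.0185] rot [-1.5711  0.0064 -0.2736] F [-0.08 -0.11 -0.68] w 0.0572
shift [1.5 1.5 2.3] turn [ 0.02 -0.04 -0.37]
F carrier [-0.13  0.05] -0.68 M carrier [-0.109  0.015] -0.023
```

```bash
for i in 1 2; do python3 -m creep '[[0,0,0,0,0,0,100]]' >/dev/null
python3 - <<'E'
from go import *
bal()
E
done
```

```text
F carrier [0.2  0.56] -1.14 M carrier [-0.089  0.071] 0.004
F carrier [-0.04 -0.1 ] -0.94 M carrier [-0.059 -0.037] 0.018
```

```bash
python3 -m creep '[[3.7,0,-6,0,0,0.1,100],[3.7,1,-6,0,0,0.1,100],[3.7,2,-6,0,0,0.1,100],[3.7,3,-6,0,0,0.1,100],[3.7,3,-6,0,0,0.1,100]]'
python3 - <<'E'
from go import *
goc(-.07,0.003,.003,0.0)
bal()
E
```

```text
time: 19.62
tool_pos: [0.5257, 0.0007, 0.0171]
ee_rot: [-1.571, 0.005, -0.274]
wrist_force: [-0.5, -1.0, 4.2]
width: 0.0571
TCP in carrier [[-0.0781 -0.0005  0.0031]] a -0.0016
t 19.62 pos [0.5257 0.0007 0.0171] rot [-1.5707  0.0047 -0.2744] F [-0.53 -0.98  4.2 ] w 0.0571
shift [-3.5  0.1  8.1] turn [-0.01 -0.09 -0.27]
F carrier [-1.09  0.24] 4.2 M carrier [-0.055  0.088] -0.01
```

```bash
python3 -m creep '[[0,0.8,0,0,0,0,100],[0,1.4,0,0,0,0,100],[0,1.4,0,0,0,0,100]]'
python3 - <<'E'
from go import *
bal()
E
python3 -m creep '[[0,0,4,0,0,0,100],[0,0,8,0,0,0,100],[0,0,12,0,0,0,100],[0,0,16,0,0,0,100],[0,0,20,0,0,0,100]]'
python3 - <<'E'
from go import *
goc(-.05,0.00,.003,0.0)
bal()
from bench import robot
for c in("side",):
    s=robot.snapshot(c);p=np.array([289,227]);a=s["color"][p[1]-60:p[1]+60,p[0]-80:p[0]+80]
    cv2.imwrite(f"pics/{c}10.png",cv2.resize(a,None,fx=5,fy=5,interpolation=cv2.INTER_CUBIC)); print(c,p-[80,60])
E
```

```text
time: 20.0
tool_pos: [0.5265, 0.0007, 0.0169]
ee_rot: [-1.57, 0.003, -0.274]
wrist_force: [-1.2, 0.5, 8.8]
width: 0.0571
F carrier [0.15 1.24] 8.78 M carrier [-0.094  0.079] 0.023
time: 20.62
tool_pos: [0.5323, 0.0196, 0.0169]
ee_rot: [-1.571, 0.002, -0.274]
wrist_force: [-0.7, -1.5, 7.8]
width: 0.0572
TCP in carrier [[-0.058  -0.0018  0.0029]] a -0.0016
t 20.62 pos [0.5323 0.0196 0.0169] rot [-1.5707  0.0016 -0.2744] F [-0.71 -1.49  7.85] w 0.0572
shift [-1.9 -0.1  8. ] turn [-0.   -0.09 -0.09]
F carrier [-1.62  0.28] 7.85 M carrier [-0.298  0.221] -0.017
side [209 167]
```

View pics/side10.png

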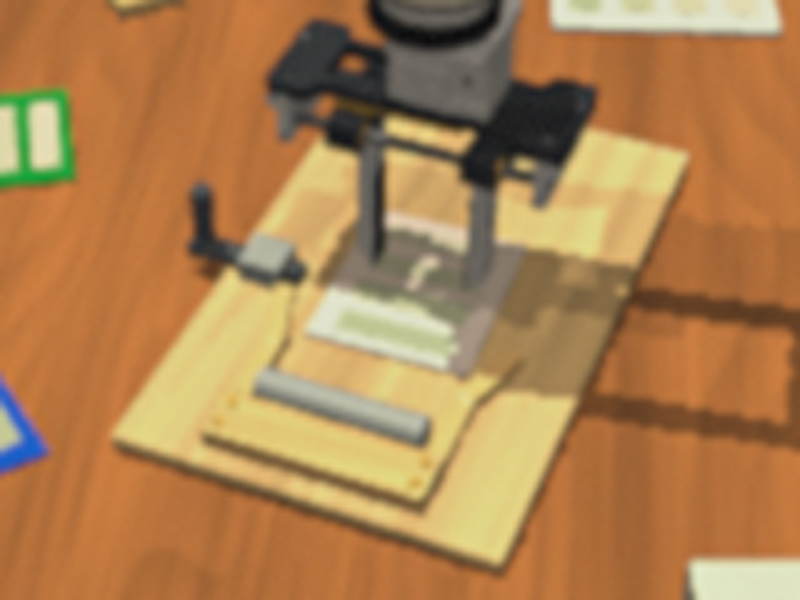

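```bash
python3 - <<'E'
from go import *
from bench import robot
s=robot.snapshot("side")
f=lambda u:(np.array(u)+.5)/5-.5+[209,167]
print(platefit(s,{"fr":f((306,331)),"fl":f((466,375)),"rl":f((526,247))},Q))
print(platefit(s,{"fr":f((306,331)),"fl":f((466,375))},Q))
E
python3 -m creep '[[0,0,0,0,0,-0.15,100],[0,0,0,0,0,-0.15,100]]'
python3 - <<'E'
from go import *
bal()
E
```

```text
(array([-0.0446,  0.0002,  0.0342]), array([-0.3,  0.1,  0.1,  0. ,  0.2, -0.2]))
(array([-0.0451,  0.0009,  0.0236]), array([-0.2, -0.1,  0.2,  0.1]))
time: 20.98
tool_pos: [0.5324, 0.0201, 0.0169]
ee_rot: [-1.57, -0.001, -0.274]
wrist_force: [0.7, 0.4, 7.6]
width: 0.0572
F carrier [ 0.52 -0.55] 7.57 M carrier [-0.104 -0.097] 0.014
```

```bash
python3 -m creep '[[0,0.4,4,0,0.5,-0.03,100],[0,0.4,8,0,1,-0.03,100],[0,0.4,12,0,1.5,-0.03,100],[0,0.4,16,0,2,-0.03,100],[0,0.4,20,0,2.2,-0.03,100]]'
python3 - <<'E'
from go import *
goc(-.05,0.00,.003,0.0)
bal()
from bench import robot
for c in("side",):
    s=robot.snapshot(c);p=np.array([289,227]);a=s["color"][p[1]-60:p[1]+60,p[0]-80:p[0]+80]
    cv2.imwrite(f"pics/{c}11.png",cv2.resize(a,None,fx=5,fy=5,interpolation=cv2.INTER_CUBIC)); print(c,p-[80,60])
E
```

```text
time: 21.6
tool_pos: [0.5377, 0.0388, 0.0169]
ee_rot: [-1.571, -0.001, -0.313]
wrist_force: [0.1, -1.1, 10.7]
width: 0.0569
TCP in carrier [[-0.0381 -0.0018  0.0029]] a -0.0402
t 21.6 pos [0.5377 0.0388 0.0169] rot [-1.5707e+00 -1.3000e-03 -3.1300e-01] F [ 0.07 -1.06 10.7 ] w 0.0569
shift [ -1.4  -0.1 -12. ] turn [-0.01 -2.3   0.07]
F carrier [-1.   -0.36] 10.7 M carrier [0.121 0.358] -0.022
side [209 167]
```

View pics/side11.png

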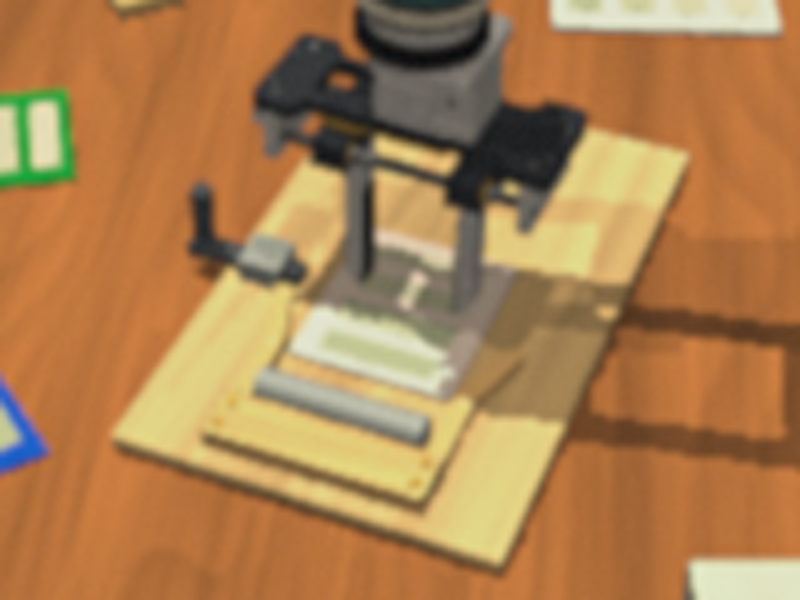

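```bash
python3 - <<'E'
from go import *
from bench import robot
s=robot.snapshot("side")
f=lambda u:(np.array(u)+.5)/5-.5+[209,167]
print(platefit(s,{"fr":f((289,352)),"fl":f((449,399)),"rl":f((515,267))},Q))
print(platefit(s,{"fr":f((289,352)),"fl":f((449,399))},Q))
E

```

```text
(array([-0.0243, -0.001 ,  0.0178]), array([-0.4,  0. ,  0.2, -0. ,  0.2, -0. ]))
(array([-0.0244, -0.0001,  0.0049]), array([-0.2, -0.1,  0.2,  0.1]))
```

```bash
python3 -m creep '[[0,0,4,0,0,0.2,100],[-0.3,0,8,0,-0.3,0.2,100],[-0.5,0,12,0,-0.6,0.2,100],[-0.6,0,16,0,-0.8,0.2,100],[-0.8,0,20,0,-1,0.2,100]]'
python3 - <<'E'
from go import *
goc(-.05,0.00,.003,0.0)
bal()
from bench import robot
for c in("side",):
    s=robot.snapshot(c);p=np.array([289,227]);a=s["color"][p[1]-60:p[1]+60,p[0]-80:p[0]+80]
    cv2.imwrite(f"pics/{c}12.png",cv2.resize(a,None,fx=5,fy=5,interpolation=cv2.INTER_CUBIC)); print(c,p-[80,60])
E
```

```text
time: 22.32
tool_pos: [0.5434, 0.0581, 0.0169]
ee_rot: [-1.57, 0.001, -0.295]
wrist_force: [0.2, -0.9, 8.0]
width: 0.0572
TCP in carrier [[-0.018  -0.0021  0.0029]] a -0.0224
t 22.32 pos [0.5434 0.0581 0.0169] rot [-1.5704e+00  1.5000e-03 -2.9520e-01] F [ 0.22 -0.92  8.03] w 0.0572
shift [ -1.4  -0.2 -32.1] turn [-0.02 -1.29 -0.08]
F carrier [-0.82 -0.46] 8.03 M carrier [-0.247  0.257] -0.035
side [209 167]
```

View pics/side12.png

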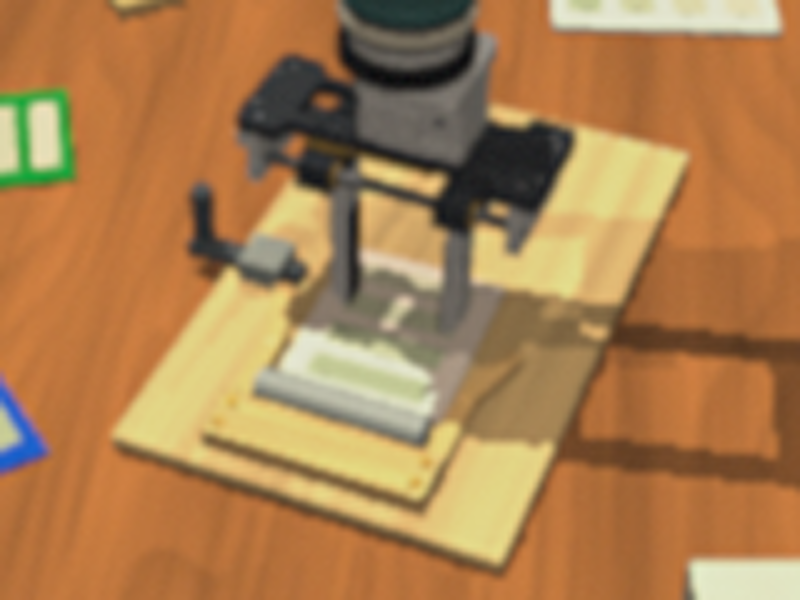

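```bash
python3 -m creep '[[0,0.6,3,0,0,-0.1,100],[0,0.6,6,0,0,-0.1,100],[0,0.6,9,0,-0.3,-0.1,100],[-0.3,0.6,12,0,-0.5,-0.1,100],[-0.3,0.6,15,0,-0.5,-0.1,100]]'
python3 - <<'E'
from go import *
goc(-.05,0.00,.003,0.0)
bal()
from bench import robot
for c in("side",):
    s=robot.snapshot(c);p=np.array([289,227]);a=s["color"][p[1]-60:p[1]+60,p[0]-80:p[0]+80]
    cv2.imwrite(f"pics/{c}13.png",cv2.resize(a,None,fx=5,fy=5,interpolation=cv2.INTER_CUBIC)); print(c,p-[80,60])
E
```

```text
time: 23.0
tool_pos: [0.5476, 0.0724, 0.0169]
ee_rot: [-1.571, -0.001, -0.287]
wrist_force: [-0.5, -2.4, 11.6]
width: 0.0567
TCP in carrier [[-0.0031 -0.0023  0.0029]] a -0.0138
t 23.0 pos [0.5476 0.0724 0.0169] rot [-1.5705e+00 -7.0000e-04 -2.8660e-01] F [-0.55 -2.36 11.58] w 0.0567
shift [ -1.7  -0.1 -46.9] turn [-0.02 -0.79  0.04]
F carrier [-2.42 -0.11] 11.58 M carrier [-0.039  0.642] -0.065
side [209 167]
```

View pics/side13.png

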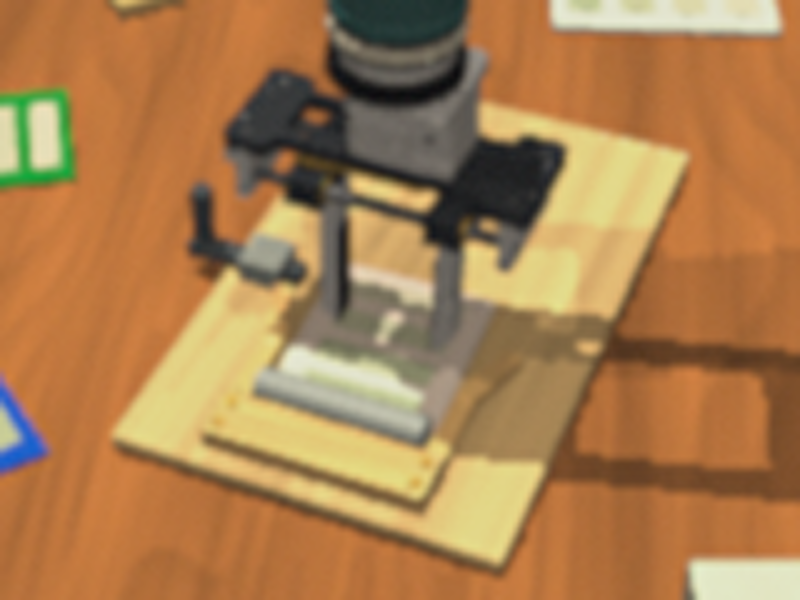

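```bash
python3 -m creep '[[0,0,3,0,0,0,100],[0,0,6,0,0,0,100],[0,0,9,0,0,0,100],[0,0,12,0,0,0,100],[0,0,15,0,0,0,100]]'
python3 - <<'E'
from go import *
goc(-.05,0.00,.003,0.0)
bal()
from bench import robot
for c in("side",):
    s=robot.snapshot(c);p=np.array([289,227]);a=s["color"][p[1]-60:p[1]+60,p[0]-80:p[0]+80]
    cv2.imwrite(f"pics/{c}14.png",cv2.resize(a,None,fx=5,fy=5,interpolation=cv2.INTER_CUBIC)); print(c,p-[80,60])
E
```

```text
time: 23.68
tool_pos: [0.5518, 0.0866, 0.0169]
ee_rot: [-1.571, -0.001, -0.287]
wrist_force: [-0.6, -2.1, 11.2]
width: 0.0569
TCP in carrier [[ 0.0117 -0.0025  0.0029]] a -0.0139
t 23.68 pos [0.5518 0.0866 0.0169] rot [-1.5708e+00 -6.0000e-04 -2.8670e-01] F [-0.65 -2.15 11.21] w 0.0569
shift [ -1.7  -0.1 -61.8] turn [ 0.   -0.8   0.03]
F carrier [-2.24  0.05] 11.21 M carrier [0.04  0.539] -0.025
side [209 167]
```

View pics/side14.png

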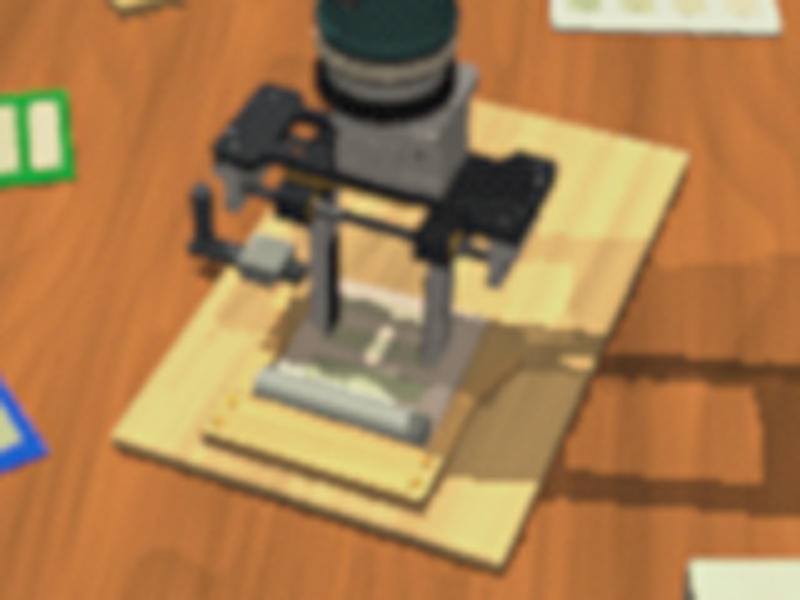

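```bash
python3 -m creep '[[0,0,3,0,0,0,100],[0,0,6,0,0,0,100],[0,0,9,0,0,0,100],[0,0,12,0,0,0,100],[0,0,15,0,0,0,100]]'
python3 - <<'E'
from go import *
goc(-.05,0.00,.003,0.0)
bal()
from bench import robot
for c in("side","top"):
    s=robot.snapshot(c);p=np.array([289,227]) if c=="side" else np.array([265,215]);a=s["color"][p[1]-60:p[1]+60,p[0]-80:p[0]+80]
    cv2.imwrite(f"pics/{c}15.png",cv2.resize(a,None,fx=5,fy=5,interpolation=cv2.INTER_CUBIC)); print(c,p-[80,60])
E
```

```text
time: 24.35
tool_pos: [0.556, 0.1011, 0.0169]
ee_rot: [-1.571, -0.0, -0.287]
wrist_force: [-1.5, -3.0, 10.7]
width: 0.0571
TCP in carrier [[ 0.0268 -0.0027  0.0029]] a -0.0139
t 24.35 pos [0.556  0.1011 0.0169] rot [-1.5707e+00 -5.0000e-04 -2.8670e-01] F [-1.5  -2.96 10.71] w 0.0571
shift [ -1.6  -0.2 -76.8] turn [-0.01 -0.8   0.03]
F carrier [-3.26  0.65] 10.71 M carrier [-0.054  0.52 ] 0.001
side [209 167]
top [185 155]
```

View pics/side15.png

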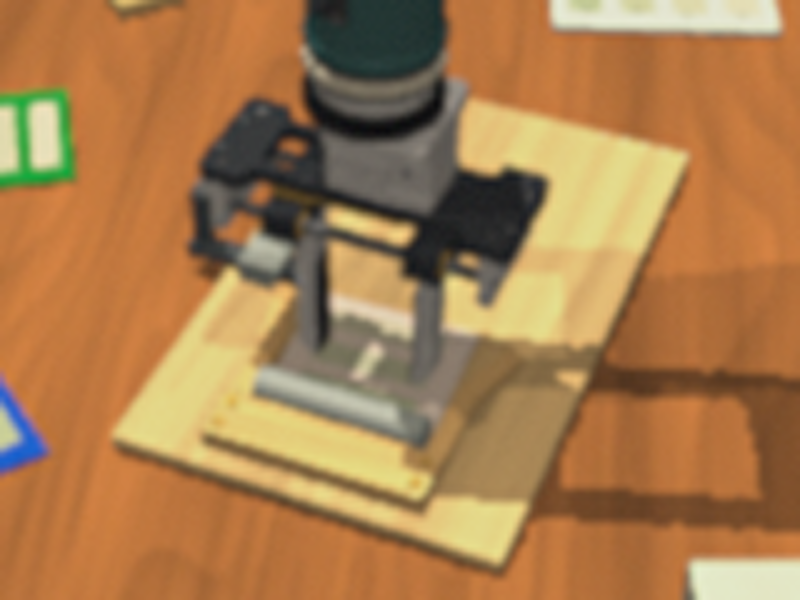

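View pics/top15.png

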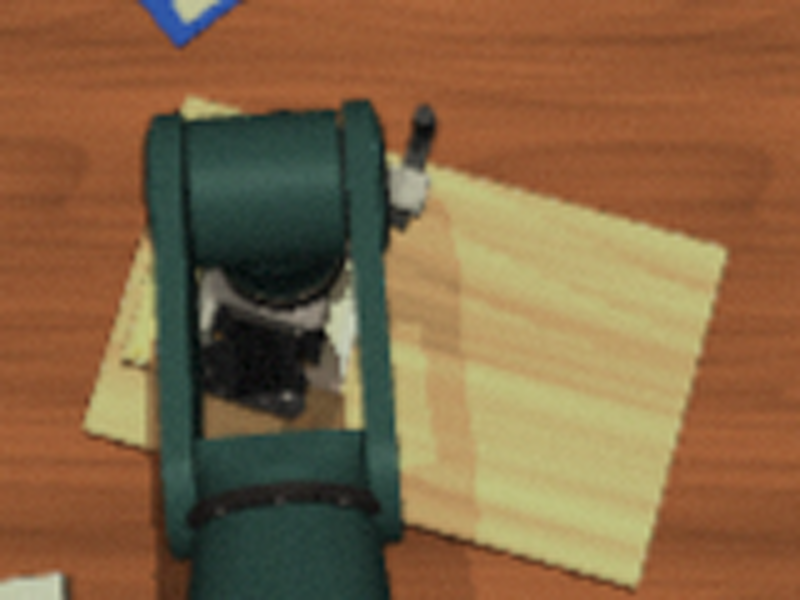

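```bash
python3 -m creep '[[0,0,2,0,0,0,100],[0,0,4,0,0,0,100],[0,0,6,0,0,0,100],[0,0,8,0,0,0,100]]'
python3 - <<'E'
from go import *
goc(-.05,0.00,.003,0.0)
bal()
E
python3 -m creep '[[0,0,1.5,0,0,0,100],[0,0,3,0,0,0,100]]'
python3 - <<'E'
from go import *
bal()
E
python3 -m creep '[[0,0,1.5,0,0,0,100],[0,0,3,0,0,0,100]]'
python3 - <<'E'
from go import *
goc(-.05,0.00,.003,0.0)
bal()
from bench import robot
for c in("side",):
    s=robot.snapshot(c);p=np.array([289,227]) if c=="side" else np.array([265,215]);a=s["color"][p[1]-60:p[1]+60,p[0]-80:p[0]+80]
    cv2.imwrite(f"pics/{c}16.png",cv2.resize(a,None,fx=5,fy=5,interpolation=cv2.INTER_CUBIC)); print(c,p-[80,60])
E
```

```text
time: 24.95
tool_pos: [0.5579, 0.108, 0.0169]
ee_rot: [-1.572, -0.0, -0.287]
wrist_force: [-1.5, -4.1, 11.7]
width: 0.057
TCP in carrier [[ 0.034  -0.0027  0.0029]] a -0.0139
t 24.95 pos [0.5579 0.108  0.0169] rot [-1.5723e+00 -1.0000e-04 -2.8670e-01] F [-1.54 -4.09 11.68] w 0.057
shift [ -1.5  -0.  -84. ] turn [ 0.08 -0.8   0.01]
F carrier [-4.35  0.38] 11.68 M carrier [0.044 0.925] 0.037
time: 25.2
tool_pos: [0.5588, 0.1108, 0.0169]
ee_rot: [-1.572, -0.0, -0.287]
wrist_force: [-1.5, -3.4, 11.5]
width: 0.057
F carrier [-3.68  0.49] 11.47 M carrier [-0.002  0.911] -0.018
time: 25.45
tool_pos: [0.5598, 0.1137, 0.0169]
ee_rot: [-1.572, -0.0, -0.287]
wrist_force: [-0.4, -3.4, 11.5]
width: 0.0572
TCP in carrier [[ 0.0399 -0.0029  0.0029]] a -0.014
t 25.45 pos [0.5598 0.1137 0.0169] rot [-1.5722e+00 -5.0000e-04 -2.8680e-01] F [-0.44 -3.37 11.52] w 0.0572
shift [ -1.7  -0.  -90. ] turn [ 0.08 -0.8   0.03]
F carrier [-3.36 -0.48] 11.52 M carrier [0.011 0.873] 0.002
side [209 167]
```

View pics/side16.png

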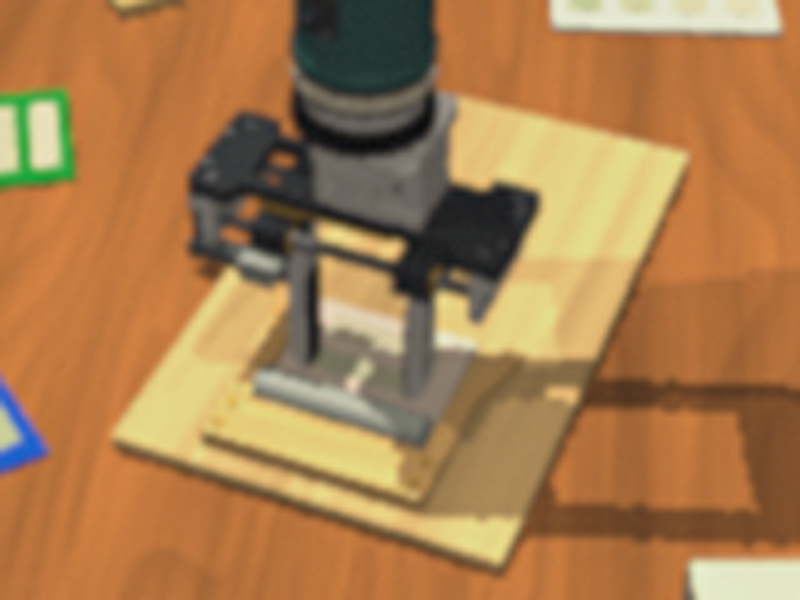

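```bash
python3 - <<'E'
from go import *
from bench import robot
s=robot.snapshot("side")
f=lambda u:(np.array(u)+.5)/5-.5+[209,167]
for u in ((474,344),(325,302)): print(w2c(Q,[unproj(s,f(u),Q[3]+.003)]).round(4))
for y in(.05,-.05): print(((proj(s,c2w(Q,[[-.01,y,.003]]))[0]-[209,167]+.5)*5-.5).round())
E
```

```text
[[-0.0121  0.0474  0.003 ]]
[[-0.011  -0.0466  0.003 ]]
[477. 348.]
[319. 302.]
```

```bash
python3 -m creep '[[0,0.2,1.5,0,0,0,100],[0,0.3,3,0,0,0,100],[0,0.3,4.5,0,0,0,100],[0,0.3,6,0,0,0,100]]'
python3 - <<'E'
from go import *
goc(-.05,0.00,.003,0.0)
bal()
from bench import robot
for c in("side",):
    s=robot.snapshot(c);p=np.array([289,227]) if c=="side" else np.array([265,215]);a=s["color"][p[1]-60:p[1]+60,p[0]-80:p[0]+80]
    cv2.imwrite(f"pics/{c}17.png",cv2.resize(a,None,fx=5,fy=5,interpolation=cv2.INTER_CUBIC)); print(c,p-[80,60])
E
```

```text
time: 26.05
tool_pos: [0.5617, 0.1193, 0.0169]
ee_rot: [-1.572, -0.001, -0.287]
wrist_force: [-0.7, -4.8, 13.5]
width: 0.0568
TCP in carrier [[ 0.0458 -0.0032  0.0029]] a -0.014
t 26.05 pos [0.5617 0.1193 0.0169] rot [-1.5723e+00 -9.0000e-04 -2.8680e-01] F [-0.69 -4.8  13.55] w 0.0568
shift [ -1.9   0.  -95.9] turn [ 0.09 -0.8   0.05]
F carrier [-4.81 -0.63] 13.55 M carrier [-0.019  0.963] 0.017
side [209 167]
```

View pics/side17.png

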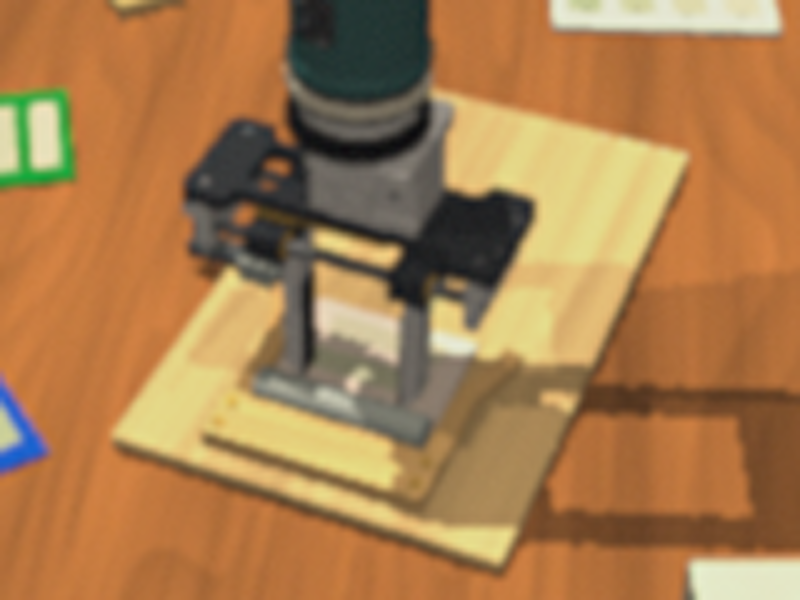

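```bash
python3 -m creep '[[0,-5,0,0,0,0,100],[0,-40,-5,0,0,0,150],[0,-90,-40,0,0,0,255],[20,-110,-100,0,0,0,255],[60,-110,-160,0,0,0,255]]'; python3 - <<'E'
from go import *
goc(-.022,-0.20,.06,0.0)
from bench import robot
for c in("side","top"):
    s=robot.snapshot(c);p=np.array([289,227]) if c=="side" else np.array([265,215]);a=s["color"][p[1]-60:p[1]+60,p[0]-80:p[0]+80]
    cv2.imwrite(f"pics/{c}18.png",cv2.resize(a,None,fx=5,fy=5,interpolation=cv2.INTER_CUBIC)); print(c,p-[80,60])
    for d in robot.landmark_of("bolt_knob",c)[:2]: print(d["p"],w2c(Q,[d["point"]]).round(4))
E
```

```text
time: 26.72
tool_pos: [0.5691, -0.0378, 0.1254]
ee_rot: [-1.57, 0.001, -0.285]
wrist_force: [1.0, 0.3, -0.5]
width: 0.0204
TCP in carrier [[-0.1035 -0.0527  0.1114]] a -0.012
t 26.73 pos [ 0.5691 -0.0378  0.1254] rot [-1.5698e+00  1.3000e-03 -2.8480e-01] F [ 1.04  0.28 -0.5 ] w 0.0204
shift [146.3  51.2  83.2] turn [-0.06 -0.69 -0.08]
side [209 167]
0.5 [[-0.0222 -0.131   0.0414]]
top [185 155]
0.69 [[-0.0073  0.0005  0.0009]]
0.37 [[-0.0205 -0.1344  0.0396]]
```

View pics/side18.png

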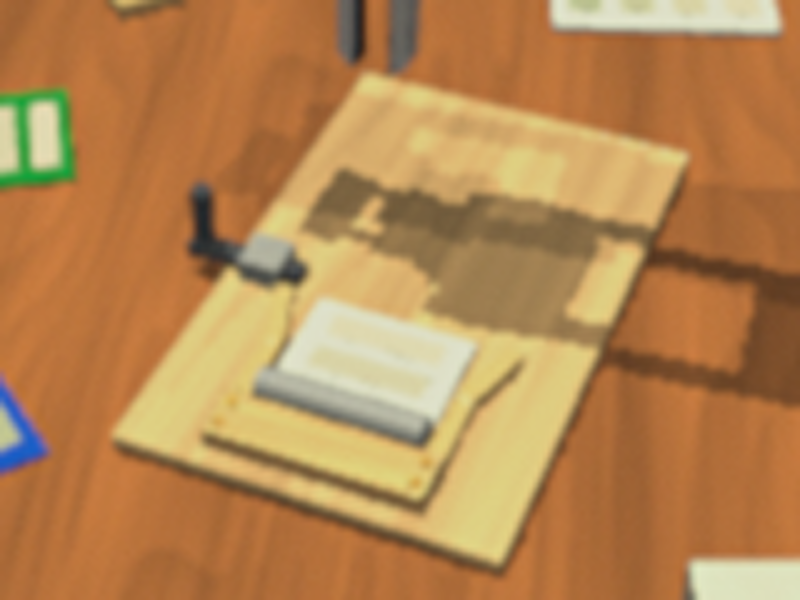

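View pics/top18.png

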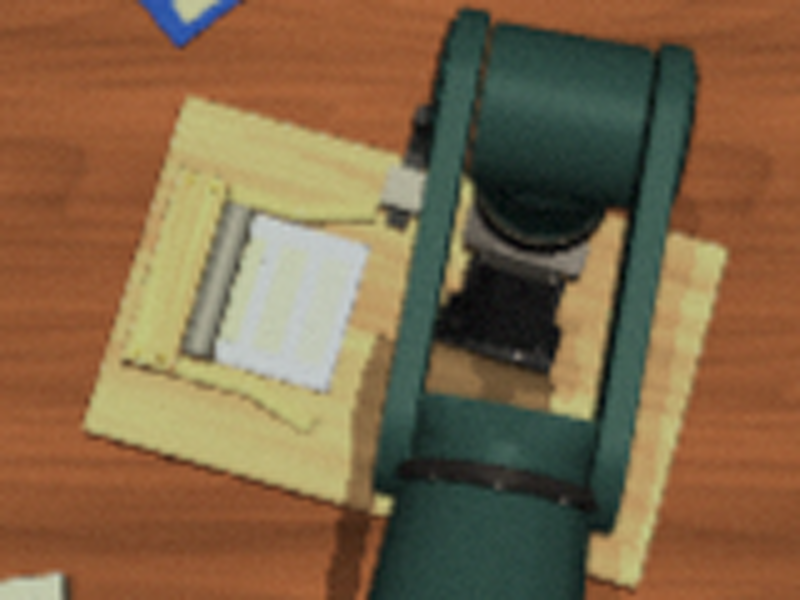

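```bash
python3 - <<'E'
from go import *
from bench import robot
s=robot.snapshot("side");t=robot.snapshot("top")
f=lambda u,o:(np.array(u)+.5)/5-.5+o
for n,u,z in(("rr",(325,298),.003),("rl",(477,345),.003),("FL",(503,566),0),("RL",(688,152),0),("FR",(115,438),0),("RR",(366,72),0)): print("side",n,w2c(Q,[unproj(s,f(u,[209,167]),Q[3]+z)]).round(4))
for n,u,z in(("rr",(370,242),.003),("rl",(328,392),.003),("FR",(187,96),0),("RR",(727,247),0),("RL",(635,588),0),("FL",(83,430),0),("bar",(217,282),.022),("stripR edge",(226,188),.013)): print("top",n,w2c(Q,[unproj(t,f(u,[185,155]),Q[3]+z)]).round(4))
E
```

```text
side rr [[-0.0142 -0.048   0.003 ]]
side rl [[-0.012   0.0493  0.003 ]]
side FL [[ 0.134   0.1165 -0.    ]]
side RL [[-0.2394  0.1143  0.    ]]
side FR [[ 0.133  -0.1114  0.    ]]
side RR [[-0.2388 -0.1141  0.    ]]
top rr [[-0.0085 -0.0536  0.003 ]]
top rl [[-0.0099  0.048   0.003 ]]
top FR [[ 0.1341 -0.1145  0.    ]]
top RR [[-0.2328 -0.1153  0.    ]]
top RL [[-0.2326  0.1144  0.    ]]
top FL [[0.1341 0.1143 0.    ]]
top bar [[0.077  0.0017 0.022 ]]
top stripR edge [[ 0.0902 -0.0602  0.013 ]]
```

Both views put the plate's rear edge at carrier x of about -10 mm once the board's own offset is taken out, and the plate is straight, so it is home. Next I'll take the fingers round behind the knob, at about (203,215) in the side crop.

```bash
python3 -m creep '[[45,0,10,0,0,0,255],[90,0,40,0,0,0,255],[126,10,83,0,-0.7,0,255],[126,40,83,0,-0.7,0,255],[126,40,83,0,-0.7,0,255]]'; python3 - <<'E'
from go import *
goc(-.022,-0.178,.028,0.0)
bal()
from bench import robot
for c in("side","top"):
    s=robot.snapshot(c);p=np.array([269,217]) if c=="side" else np.array([265,205]);a=s["color"][p[1]-60:p[1]+60,p[0]-80:p[0]+80]
    cv2.imwrite(f"pics/{c}19.png",cv2.resize(a,None,fx=5,fy=5,interpolation=cv2.INTER_CUBIC))
E
```

```text
time: 27.65
tool_pos: [0.71, 0.0097, 0.0774]
ee_rot: [-1.572, 0.014, -0.271]
wrist_force: [-0.4, 0.2, -0.2]
width: 0.0006
TCP in carrier [[-0.0197 -0.1756  0.0634]] a 0.0016
t 27.65 pos [0.71   0.0097 0.0774] rot [-1.5725  0.0142 -0.2712] F [-0.39  0.22 -0.16] w 0.0006
shift [ 2.9 35.3 -2.2] turn [ 0.1   0.09 -0.82]
F carrier [0.11 0.44] -0.16 M carrier [ 0.005 -0.005] 0.019
```

View pics/side19.png

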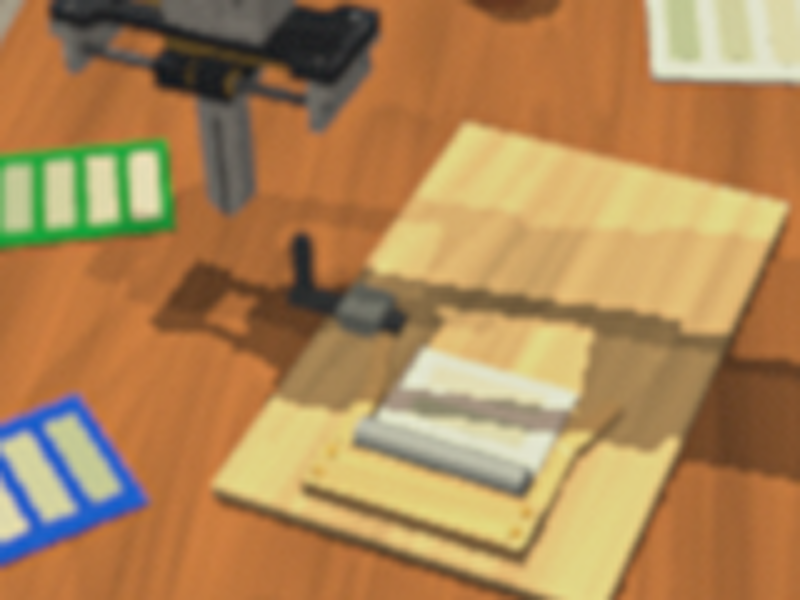

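The closed fingers hang at about (230,205) in the side crop, outboard of the knob at (303,270). I'll lower them and push along -x of the tool.

```bash
python3 -m creep '[[1,12,-1,0,0,0,255],[2,24,-2,0,0,-0.5,255],[3,34,-2,0,0,-0.8,255],[3,34,-2,0,0,-0.8,255]]'; python3 -m creep '[[-4,0,0,0,0,0,255],[-8,0,0,0,0,0,255],[-8,0,0,0,0,0,255]]'; python3 - <<'E'
from go import *
goc(-.022,-0.178,.028,0.0)
bal()
from bench import robot
for c in("side",):
    s=robot.snapshot(c);p=np.array([269,217]) if c=="side" else np.array([265,205]);a=s["color"][p[1]-60:p[1]+60,p[0]-80:p[0]+80]
    cv2.imwrite(f"pics/{c}20.png",cv2.resize(a,None,fx=5,fy=5,interpolation=cv2.INTER_CUBIC))
E
```

```text
time: 28.25
tool_pos: [0.7136, 0.0041, 0.0466]
ee_rot: [-1.571, -0.006, -0.275]
wrist_force: [-0.2, 0.7, 0.2]
width: 0.0008
time: 28.62
tool_pos: [0.7071, 0.0066, 0.0489]
ee_rot: [-1.571, -0.01, -0.274]
wrist_force: [-0.6, 0.3, 0.0]
width: 0.0007
TCP in carrier [[-0.0235 -0.1736  0.0349]] a -0.0015
t 28.62 pos [0.7071 0.0066 0.0489] rot [-1.5706 -0.0096 -0.2743] F [-0.62  0.31  0.02] w 0.0007
shift [4.3 7.  1.5] turn [-0.01 -0.09  0.55]
F carrier [0.13 0.68] 0.02 M carrier [-0.11   0.055] 0.011
```

View pics/side20.png

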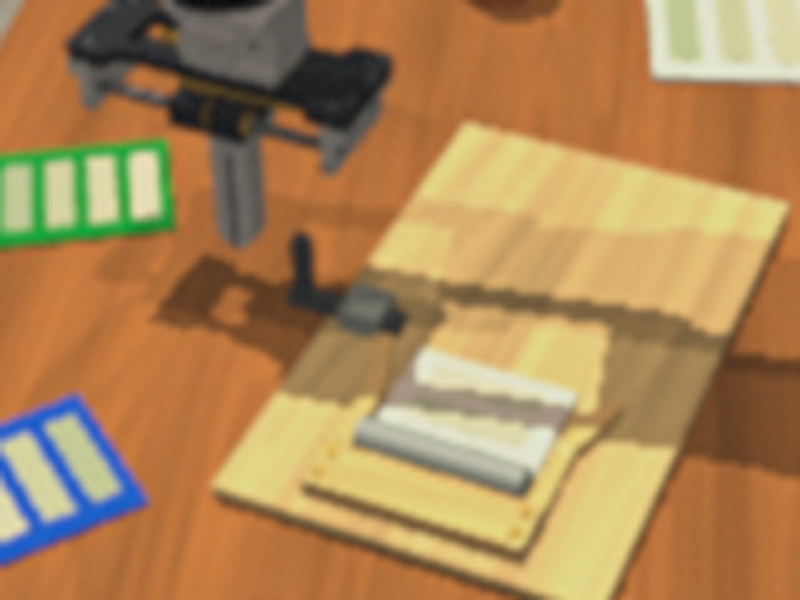

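```bash
python3 -m creep '[[-4,5,1,0,0,0.5,255],[-8,6,1.5,0,0,0.5,255],[-14,6,1.5,0,0,0.5,255],[-20,6,1.5,0,0,0.5,255],[-26,6,1.5,0,0,0.5,255]]'; python3 - <<'E'
from go import *
goc(-.022,-0.095,.030,0.0)
bal()
from bench import robot
for c in("side",):
    s=robot.snapshot(c);p=np.array([269,217]) if c=="side" else np.array([265,205]);a=s["color"][p[1]-60:p[1]+60,p[0]-80:p[0]+80]
    cv2.imwrite(f"pics/{c}21.png",cv2.resize(a,None,fx=5,fy=5,interpolation=cv2.INTER_CUBIC))
E
```

```text
time: 29.3
tool_pos: [0.6826, 0.0149, 0.0422]
ee_rot: [-1.571, -0.002, -0.275]
wrist_force: [1.7, -0.3, -0.6]
width: 0.0005
TCP in carrier [[-0.0221 -0.1478  0.0282]] a -0.0018
t 29.3 pos [0.6826 0.0149 0.0422] rot [-1.5707 -0.0016 -0.2745] F [ 1.67 -0.34 -0.57] w 0.0005
shift [-52.8  -1.8  -0. ] turn [-0.01 -0.1   0.09]
F carrier [ 0.12 -1.7 ] -0.57 M carrier [-0.408 -0.016] 0.053
```

View pics/side21.png

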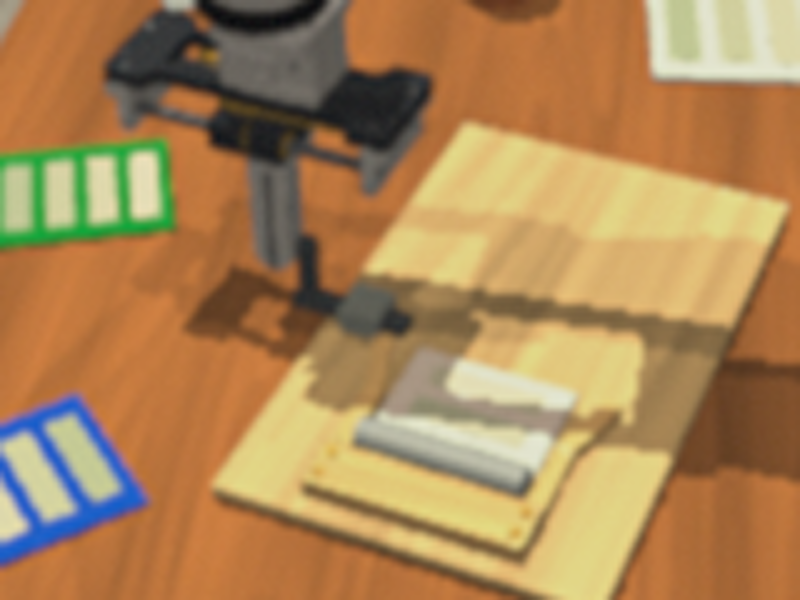

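```bash
python3 -m creep '[[-8,-0.5,0,0,0,0,255],[-16,-1,0,0,0,0,255],[-24,-1,0,0,0,0,255],[-32,-1,0,0,0,0,255],[-38,-1,0,0,0,0,255]]'; python3 - <<'E'
from go import *
goc(-.022,-0.095,.030,0.0)
bal()
from bench import robot
for c in("side",):
    s=robot.snapshot(c);p=np.array([269,217]) if c=="side" else np.array([265,205]);a=s["color"][p[1]-60:p[1]+60,p[0]-80:p[0]+80]
    cv2.imwrite(f"pics/{c}22.png",cv2.resize(a,None,fx=5,fy=5,interpolation=cv2.INTER_CUBIC))
E
```

```text
time: 29.98
tool_pos: [0.6454, 0.0253, 0.0431]
ee_rot: [-1.571, -0.0, -0.274]
wrist_force: [1.7, -0.5, -1.8]
width: 0.0003
TCP in carrier [[-0.0221 -0.1092  0.0291]] a -0.0016
t 29.98 pos [0.6454 0.0253 0.0431] rot [-1.571e+00 -1.000e-04 -2.744e-01] F [ 1.65 -0.49 -1.79] w 0.0003
shift [-14.2  -0.9   0.1] turn [ 0.01 -0.09  0.  ]
F carrier [-0.03 -1.72] -1.79 M carrier [-0.423  0.025] -0.075
```

View pics/side22.png

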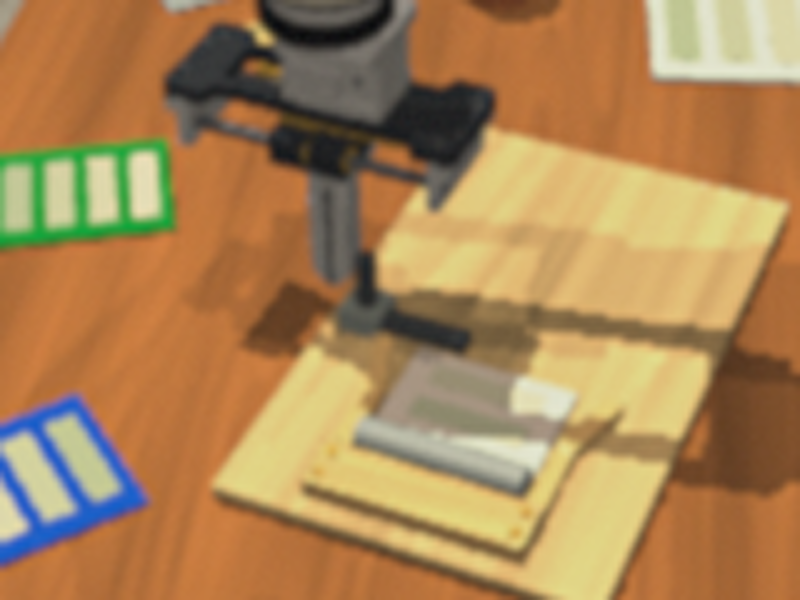

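The bolt is passing behind the plate, with its tip at about (468,342) in the side crop. I'll finish the stroke and watch for the force rise at its end.

```bash
python3 -m creep '[[-4,0,0,0,0,0,255],[-8,0,0,0,0,0,255],[-11,0,0,0,0,0,255],[-13,0,0,0,0,0,255]]'; python3 - <<'E'
from go import *
goc(-.022,-0.095,.030,0.0)
bal()
E
python3 -m creep '[[-1.5,0,0,0,0,0,255],[-3,0,0,0,0,0,255]]'; python3 - <<'E'
from go import *
goc(-.022,-0.095,.030,0.0)
bal()
E
```

```text
time: 30.52
tool_pos: [0.6333, 0.0288, 0.0431]
ee_rot: [-1.571, -0.0, -0.275]
wrist_force: [1.2, -0.4, -0.1]
width: 0.0007
TCP in carrier [[-0.022  -0.0967  0.0291]] a -0.0017
t 30.52 pos [0.6333 0.0288 0.0431] rot [-1.5708e+00 -2.0000e-04 -2.7450e-01] F [ 1.19 -0.41 -0.05] w 0.0007
shift [-1.7 -0.9  0. ] turn [-0.   -0.1   0.01]
F carrier [-0.07 -1.26] -0.05 M carrier [-0.365  0.039] 0.059
time: 30.78
tool_pos: [0.6329, 0.0289, 0.0434]
ee_rot: [-1.57, -0.006, -0.275]
wrist_force: [9.0, -2.4, -4.0]
width: 0.0004
TCP in carrier [[-0.022  -0.0962  0.0294]] a -0.002
t 30.77 pos [0.6329 0.0289 0.0434] rot [-1.5704 -0.006  -0.2748] F [ 9.05 -2.37 -4.01] w 0.0004
shift [-1.2 -0.6  0. ] turn [-0.02 -0.11  0.35]
F carrier [ 0.16 -9.35] -4.01 M carrier [-1.799  0.019] 0.006
```

The force jumped to 9 N, so the bolt is at the end of its travel. I'll back off, rise and check.

```bash
python3 -m creep '[[6,0,0,0,0,0,255],[25,0,0,0,0,0,255],[40,-40,0,0,0,0,255],[50,-90,0,0,0,0,255],[60,-130,0,0,0,0,255]]'; python3 -m creep '[[0,0,-50,0,0,0,255],[0,0,-100,0,0,0,255],[0,0,-150,0,0,0,255],[0,0,-150,0,0,0,255]]';python3 - <<'E'
from go import *
goc(-.022,-0.095,.030,0.0)
from bench import robot
for c in("side","top"):
    s=robot.snapshot(c);p=np.array([269,217]) if c=="side" else np.array([265,205]);a=s["color"][p[1]-60:p[1]+60,p[0]-80:p[0]+80]
    cv2.imwrite(f"pics/{c}23.png",cv2.resize(a,None,fx=5,fy=5,interpolation=cv2.INTER_CUBIC)); cv2.imwrite(f"pics/{c}23f.png",s["color"])
    for d in robot.landmark_of("bolt_knob",c)[:2]: print(d["p"],w2c(Q,[d["point"]]).round(4))
    for n in("bowl","cup","block"): print(n,[(round(d["p"],2),np.round(d["point"],3)) for d in robot.landmark_of(n,c)[:2]])
E
```

```text
time: 31.4
tool_pos: [0.6882, 0.0135, 0.1749]
ee_rot: [-1.57, 0.001, -0.274]
wrist_force: [0.4, -0.4, 0.2]
width: 0.0005
time: 31.9
tool_pos: [0.646, -0.1342, 0.1727]
ee_rot: [-1.571, 0.002, -0.28]
wrist_force: [-0.3, 0.7, -0.4]
width: 0.0004
TCP in carrier [[-0.1756 -0.1528  0.1587]] a -0.0068
t 31.9 pos [ 0.646  -0.1342  0.1727] rot [-1.5712  0.0024 -0.2796] F [-0.28  0.7  -0.42] w 0.0004
shift [-58.5 128.8 153.2] turn [ 0.02 -0.39 -0.14]
0.73 [[-0.0205 -0.0814  0.04  ]]
bowl [(0.84, array([0.498, 0.377, 0.002]))]
cup []
block [(0.93, array([0.339, 0.269, 0.002]))]
0.41 [[-0.0196 -0.0793  0.0383]]
0.38 [[0.1119 0.003  0.0028]]
bowl [(0.86, array([ 0.498,  0.381, -0.   ]))]
cup [(0.63, array([ 0.591, -0.374, -0.004]))]
block [(0.9, array([ 0.338,  0.263, -0.002]))]
```

View pics/side23.png

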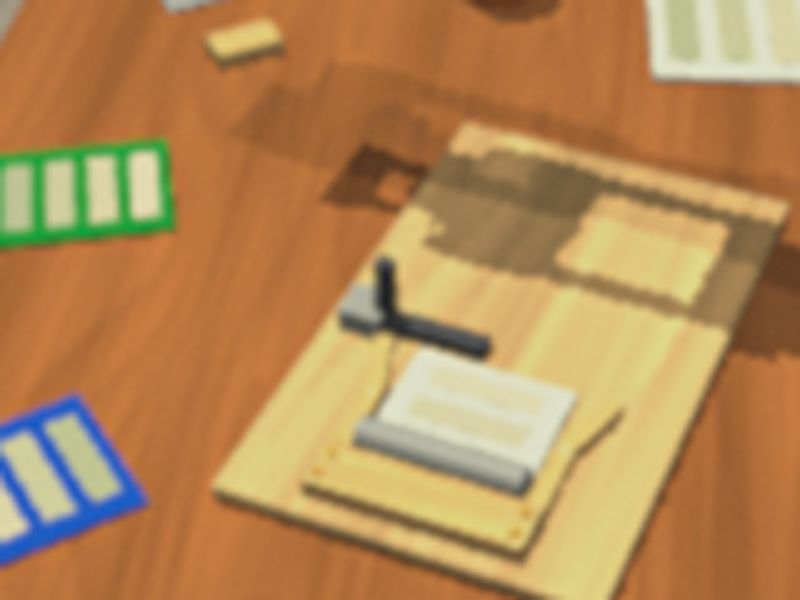

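View pics/top23.png

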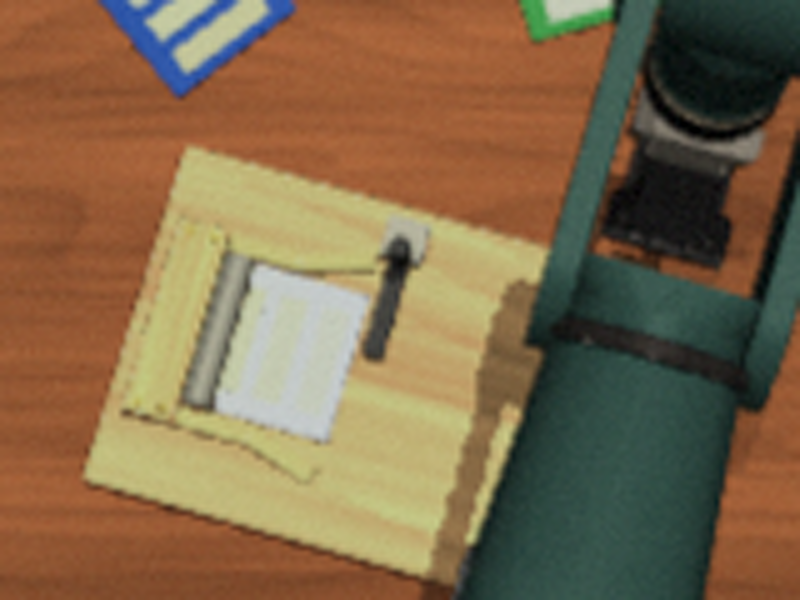

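The bolt is across behind the plate, tip at about (490,347) in the side crop. The plate sits straight under the bar and is unmoved.

```bash
python3 -c "
from bench import robot
print(robot.close_job())"
```

```text
the job is handed in; nothing more can be done
None
```

The plate is loaded and bolted in, and I handed the job in at about 32 s of the 72 s. No verdict is reported, so this rests on my own last checks.

**What I did:** I pressed on the plate's top face with the fingertips open, at about 8–13 N, and slid it under the spring bar until it stopped. On the first run-in the plate turned and caught on the funnel; on the second it began turning again. Each time I pulled it back and straightened it by its top face. The cause was one finger pressing harder than the other; levelling the load fixed it. I then closed the fingers, lifted them clear and pushed the knob to shut the bolt.

**Last checks:**
- **Plate home:** at the stop the fingers slid on another 6 mm while the plate stayed put. Before the bolt was pushed, its rear edge measured 8–10 mm behind the carrier origin in the top view and 12–14 mm in the side view. The side view reads about 2.5 mm too far back, so both are near the expected 10 mm. It looked unmoved and straight in the last pictures.
- **Bolt across:** the push force jumped from about 1.3 N to 9 N at the end of its travel. The knob then read y = -79 to -81 mm, where fully across is -78 mm, so about 57 to 59 mm across against the 55 mm needed, with a 4 mm detection error.
- **Forces:** the highest press I read was 13.5 N, against the limit of 20 N. I only had readings at the end of each move.
- **Bystanders:** the bowl and block read within about 5 mm of where they started, which is the detection error. The cup read the same in the top view, but the network missed it in the last side view.
- **Robot:** clear of everything.

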